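# Pack a column cartridge tight in its holder with spacers and hold it closed

## Robot

A 7-joint arm with a two-finger parallel gripper is mounted at the origin on the work surface. World frame = base frame: x ahead of the robot, y to its left, z up, the work surface at z = 0. Lengths are in m, angles in rad, forces in N, time in s.
With the tool pointing down it reaches from about 0.4 to 0.85 m from the base axis. Payload 10.4 kg.
Tool frame: the origin (TCP) lies between the finger pads; the fingertips stand ctrl.tip_reach ahead of it and the grasp point (between the pads) lies 6 mm ahead of it (ctrl.tip_reach is the distance from the TCP to the fingertips, in m); z points along the fingers, y is the line along which they close (so a half turn about z gives the same grasp; the last joint's range is limited). The gripper opens to 85 mm and grips with 20 to 120 N. Pads are 22 mm wide; open, the fingers measure 114 mm over their backs; the gripper's body (76 mm by 85 mm) begins 54 mm behind the grasp point. The pads swing forward as they close: fully open they stand 13 mm farther back than shut.
Start: joints at [-1.279, 0.332, -0.065, 1.46, 0.022, 1.35, -0.088], TCP at [0.194, 0.594, 0.221] pointing down, gripper open.
Joint ranges: [-2.6, 2.6], [-0.5, 2.12], [-1.47, 1.34], [0.16, 2.42], [-1.27, 4.41], [0.06, 2.06], [-2.6, 2.6]. Speed limits (rad/s): [2.22, 2.22, 2.79, 2.79, 3.14, 3.14, 3.14].

## Interface

Orientations are given as a rotation vector (axis times angle).
In Python, from rig import telemetry, get_image, ctrl gives the robot as it stands.
- The arm moves only by the tool arm_command, never from a script. Its argument "steps" is a list of rows, each an object with "slide": the shift along the tool's x, y, z in mm, a list of three; "twist": the turn, a rotation vector about the tool's x, y, z in rad, a list of three. A call has 1 to 8 rows; each row shifts and turns the commanded pose from where the row before left it, along the tool's axes as they then stand; what a row does not reach is not made up. A row lasts 1/8 s, in which the tool goes at most 62.5 mm and 10.7 degrees, less where a joint would pass 70% of its speed; a pose out of reach is approached as far as the arm can. A call with a gripper value outside its range is refused whole. "grip" is the opening, from 0 (shut) to 1 (fully open), set as the call begins (left out, the last holds). The fingers move at their own pace and stop on an object; the grip force is fixed at half the most. Time passes only in rows, so rows that do not move let the fingers close. It gives the time, the measured TCP pose, the force, the opening and the grip force at its end, in the units of the state.
- telemetry.observe(): the state, without advancing time (a new reading comes with each control period).
- get_image(name): name is "scene" or "top" or "wrist"; returns a dict with "pixels" (480x640x3 uint8, red, green, blue), "mtx" (3x3 intrinsics, pixels), "R" (3x3) and "t" (3): a world point X has camera coordinates R X + t. Camera axes: x right, y down, z forward; pixel columns grow to the right and rows downward; lengths in m; the calibration is good to about 2 mm. A picture is of the moment at which its call begins. There is no depth.
- ctrl.hand_in(): hands the job in; it is judged then, once.
The state is a dict: "time": time; "q": joint angles; "qd": joint speeds; "tau": joint torques, N m; "ee_pos": TCP position; "tool_rot": TCP orientation; "ft_force": force on the tool from outside, world axes, zero at the start; "moment": the same for the moment, N m; "grip_width": opening from 0.0 (shut) to 1.0 (fully open); "gripper_force": force on a finger pad.
Only numpy, scipy, OpenCV 4.12 (cv2) and the standard library are available. Lean on these libraries where they do the work, as an engineer would, in place of code of your own. Each camera call takes 0.05 s, during which the arm holds its last target. There are 200 camera calls.

## Task

A column cartridge lies in the channel of the aluminium holder: slide the clamp by its black handle along the channel until its white pointers line up with the holder's black index blades, and leave it there. Then take white spacers from the tray and set them upright, side by side, into the gap between cartridge and clamp until no further one fits. Then take the handle again, push the clamp up against the spacers until its spring pad is pressed about half way in, and finish holding it like that, without letting go; leave the spare cartridge and everything else on the bench where it is.

Things in the scene. Friction and masses are not known exactly. Their poses are not given: they have to be found in the camera images.
- holder: Aluminium holder fixed to the bench, base 143 x 260 x 8 mm. Origin: on the bench under the middle of its channel, which runs along its y. Channel floor 8 mm above the bench, 41 mm wide, wall tops at 30 mm. End stop face at y = +100 mm, block 50 mm high; the clamp comes from -y. Parking ledge for the spare cartridge at x = 48 to 88 mm, 8 mm high. Black index blades outside both walls, 36 mm high.
- mark (a point): Point on the channel's middle line, 36 mm above the bench, level with the two black index blades (y = -32 mm in the holder); the clamp's pointers (at its handle's y) must come level with it.
- clamp (a joint): Position of the sliding clamp (m): 0 fully back, grows as it slides along the holder's +y towards the end stop, up to 0.118; 0.083 at the mark. Rubs with about 2.5 N and stays where it is left, except that a pressed spring pad pushes it back.
- clamp_handle (a point): Black upright handle on the clamp, 24 mm wide (holder x) by 16 mm (holder y) by 39 mm high; this point: middle of its underside, 36 mm above the bench (top at 75 mm). The clamp below it is up to 37 mm above the bench and reaches 15 mm ahead and behind the handle's middle.
- pad_face (a point): Centre of the steel spring pad's front face (faces the end stop), 26 mm above the bench, 30 mm ahead of the handle's middle along holder +y when the pad is not pressed. Pad 36 mm wide, top 43 mm above the bench.
- pad (a joint): How far the spring pad is pushed back into the clamp (m): 0 free, 0.010 fully in. About 0.9 N to start and 0.9 N more for each mm (5.4 N half way).
- cartridge_long: Steel cartridge 66 mm long, ends 36 mm square, 300 g; origin: bottom centre of the end nearest the stop, body runs along its own -y. One of the two cartridges (it varies) lies in the channel, about 1 mm from the end stop, the other is parked on the ledge. With this one in the channel and the clamp at the mark the gap takes two spacers with about 3 mm of play.
- cartridge_short: The same but 50 mm long: with this one in the channel the gap takes three spacers and about 3 mm of play.
- spacer_a: White plastic spacer 16 mm thick (its y), 37 mm wide (its x), 38 mm high, foot tapered over 7 mm to 10 x 31 mm; on top a grip tab 14 mm thick, 24 mm wide (its x), from 38 to 66 mm, its top 4 mm tapered; 45 g. Origin: bottom centre, z up. Same either way round. Stands upright in the grey tray, 4 mm above the bench. The four are alike.
- spacer_b: White plastic spacer 16 mm thick (its y), 37 mm wide (its x), 38 mm high, foot tapered over 7 mm to 10 x 31 mm; on top a grip tab 14 mm thick, 24 mm wide (its x), from 38 to 66 mm, its top 4 mm tapered; 45 g. Origin: bottom centre, z up. Same either way round. Stands upright in the grey tray, 4 mm above the bench. The four are alike.
- spacer_c: White plastic spacer 16 mm thick (its y), 37 mm wide (its x), 38 mm high, foot tapered over 7 mm to 10 x 31 mm; on top a grip tab 14 mm thick, 24 mm wide (its x), from 38 to 66 mm, its top 4 mm tapered; 45 g. Origin: bottom centre, z up. Same either way round. Stands upright in the grey tray, 4 mm above the bench. The four are alike.
- spacer_d: White plastic spacer 16 mm thick (its y), 37 mm wide (its x), 38 mm high, foot tapered over 7 mm to 10 x 31 mm; on top a grip tab 14 mm thick, 24 mm wide (its x), from 38 to 66 mm, its top 4 mm tapered; 45 g. Origin: bottom centre, z up. Same either way round. Stands upright in the grey tray, 4 mm above the bench. The four are alike.
- vial: Small amber vial, 22 mm across, 45 mm high, standing in the tray; leave alone. Origin: bottom centre.
- union: Small brass fitting, 24 mm across, 32 mm high, on the holder's ledge; leave alone.
- bottle: Glass reagent bottle with blue cap, 86 mm across, 190 mm high; leave alone.
- vial_rack: Blue vial rack, 90 x 130 mm, 53 mm high; leave alone.
- mouse: Grey computer mouse, 100 x 60 mm, 34 mm high; leave alone.
- beaker: Glass beaker, 70 mm across, 90 mm high; leave alone.
- wrench: Steel wrench 150 mm long lying on the bench; leave alone.
Mind the look-alikes: they are no part of the job. What is shaped like the cartridge_long but red is not meant.

How it is judged:
By the outcome, as a careful person would: the job done as asked, in the order asked, and still so for the second after the job is handed in, while the arm keeps its last pose, push and grip.
It also fails if it takes over 72 s, if anything falls off the work surface, if the arm or the gripper's body presses on something with over 40 N, if the wrist force passes 120 N, or if a joint passes its speed limit or range.

## Working session

There is one attempt and no reset: what is moved stays moved. The work goes in short steps, Python scripts to look and compute and a tool call to move; the robot and the scene stay as the last step left them, time stands still between calls to the robot, and variables do not carry over. Pictures are saved under pics/ and viewed, at most 10 in all, crops included, and the job is handed in when it is done.

Besides the shell and the picture viewer there is one more tool, called after "Emit:" as a command line: name --argument value ..., lists and objects as JSON in quotes. arm_command: Moves the arm, as the interface text tells. Its arguments: {"type":"object","properties":{"steps":{"type":"array","items":{"type":"object","properties":{"slide":{"type":"array","items":{"type":"number"}},"twist":{"type":"array","items":{"type":"number"}}}}},"grip":{"type":"number"}},"required":["steps"]}

```bash
ls; mkdir -p pics; cat > h.py <<'E'
import numpy as np, cv2
from rig import telemetry, get_image, ctrl
def snap(name,fn=None):
    d=get_image(name); 
    if fn: cv2.imwrite('pics/'+fn,cv2.cvtColor(d['pixels'],cv2.COLOR_RGB2BGR))
    return d
def ray(d,uv,z):
    K,R,t=map(np.array,(d['mtx'],d['R'],d['t'])); c=-R.T@t
    r=R.T@np.linalg.solve(K,np.array([uv[0],uv[1],1.])); return c+r*(z-c[2])/r[2]
def proj(d,X):
    K,R,t=map(np.array,(d['mtx'],d['R'],d['t'])); p=K@(R@np.array(X)+t); return p[:2]/p[2]
E
python3 - <<'E'
from h import *
s=telemetry.observe(); print(s); print(ctrl.tip_reach)
for n in('scene','top'):
    d=snap(n,n+'0.png'); print(n,d['mtx'],-np.array(d['R']).T@d['t'],d['R'])
E
```

```text
pics
{'time': 0.0, 'q': array([-1.27862785,  0.33290938, -0.06467983,  1.46094821,  0.02159515,
        1.3498843 , -0.08849065]), 'qd': array([-0.00073421,  0.00112252,  0.00034992,  0.00101903,  0.00030012,
       -0.00067175,  0.00130464]), 'tau': array([ 1.22730626e-04, -6.25445938e+01,  4.96173289e-02, -3.91601694e+01,
        1.63108937e-02,  9.90971457e-03,  4.06524077e-05]), 'ee_pos': array([0.19339272, 0.59391716, 0.22018917]), 'tool_rot': array([-4.92357184e-01, -3.10260800e+00,  2.27002958e-03]), 'ft_force': array([-0.35398842,  0.18131053, -1.0344291 ]), 'moment': array([-0.01728304,  0.03308493,  0.03153065]), 'gripper_force': 0.0, 'grip_width': 1.0038081014538345}
0.025
scene [[506.18646967   0.         328.55679751]
 [  0.         506.18646967 241.32784555]
 [  0.           0.           1.        ]] [1.17390055 0.5133171  0.59266457] [[-0.62368667  0.78165016 -0.0061623 ]
 [ 0.43706731  0.34218285 -0.83179508]
 [-0.64806412 -0.52147284 -0.55504862]]
top [[460.35045503   0.         316.40146563]
 [  0.         460.35045503 240.03117247]
 [  0.           0.           1.        ]] [ 0.45377137 -0.0100477   1.08158958] [[ 0.0139774  -0.99987652 -0.00718179]
 [-0.99512533 -0.01320902 -0.09772973]
 [ 0.09762279  0.00851279 -0.99518708]]
```

View pics/scene0.png

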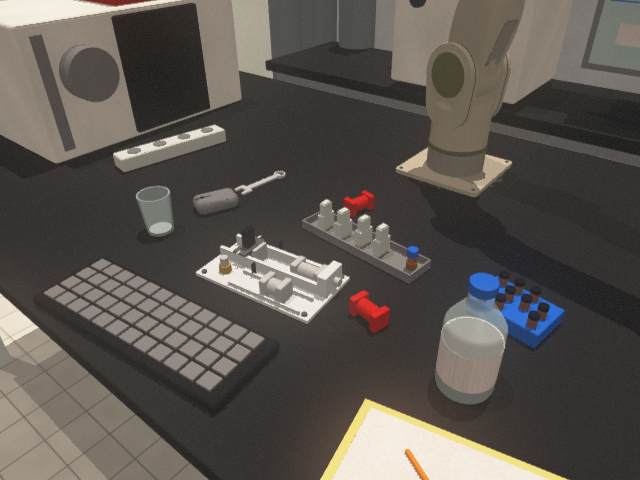

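View pics/top0.png

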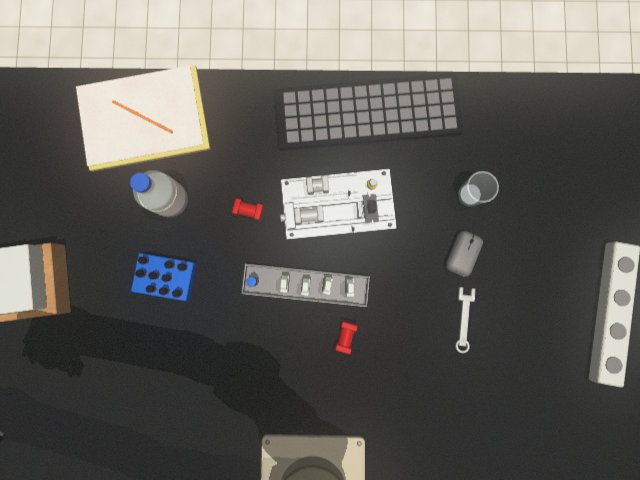

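The scene view shows the holder near (272,275) and the tray with four white spacers and a vial near (365,240). In the top view the handle is at (371,207), the channel cartridge at (308,215), the ledge cartridge at (317,185) and the spacers at (284..350, 283..288). Two red look-alikes, at (247,209) and (346,338), are not meant. I'll confirm with an enlarged crop.

```bash
python3 - <<'E'
import cv2,numpy as np
t=cv2.imread('pics/top0.png')[160:312,235:405]
t=cv2.resize(t,None,fx=4.6,fy=3.9,interpolation=cv2.INTER_CUBIC)
t=cv2.resize(cv2.imread('pics/top0.png')[160:310,220:410],(760,600),interpolation=cv2.INTER_CUBIC)
cv2.imwrite('pics/crop1.png',t)
E
```

```text
(no output)
```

View pics/crop1.png

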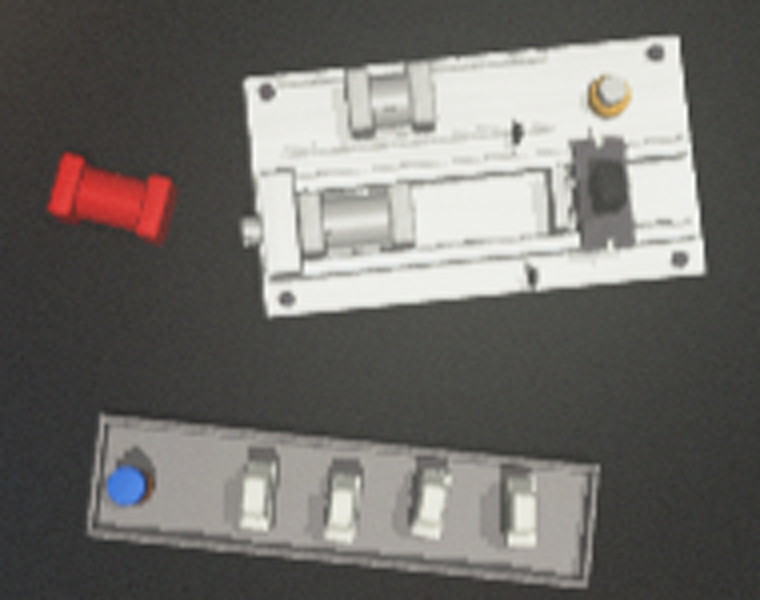

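Crop (4x, offset 220,160): the channel cartridge spans u 300–412 (about 28 px, 64 mm) and the ledge one 345–437 (about 23 px, 52 mm). So the long one is probably in the channel, which means two spacers. Index blades are at (517,131) and (532,275), the handle top at (608,185), and the spacer tabs at (257,500), (342,513), (432,502) and (521,513).

```bash
python3 - <<'E'
from h import *
d=snap('top'); im=d['pixels']
c=lambda u,v:(220+u/4,160+v/4)
P=[ray(d,c(*p),.008) for p in[(245,78),(680,37),(705,270),(268,318)]]
print('corners',np.round(P,4)); L=lambda a,b:np.linalg.norm(P[a]-P[b]); print('len',L(0,1),L(2,3),'wid',L(0,3),L(1,2))
yd=(P[0]-P[1])+(P[3]-P[2]); yd/=np.linalg.norm(yd); print('holder yaw',np.degrees(np.arctan2(-yd[0],yd[1])))
b=[ray(d,c(*p),.036) for p in[(517,131),(532,275)]]; print('blades',b,(b[0]+b[1])/2,np.linalg.norm(b[0]-b[1]))
h=ray(d,c(607,182),.075); m=(b[0]+b[1])/2; print('handle',h,'to mark along y',(m-h)@yd)
C=[ray(d,c(*p),.044) for p in[(302,222),(412,212)]]; print('cart',np.linalg.norm(C[0]-C[1]),C)
C=[ray(d,c(*p),.044) for p in[(346,100),(437,94)]]; print('cart2',np.linalg.norm(C[0]-C[1]))
# spacers: bright blobs in the tray
g=cv2.cvtColor(im,cv2.COLOR_RGB2GRAY); mk=np.zeros_like(g); mk[270:304,265:365]=255
m2=((g>165)&(mk>0)).astype(np.uint8)
n,l,st,ce=cv2.connectedComponentsWithStats(m2)
for i in range(1,n):
    if st[i,4]>20:
        r=cv2.minAreaRect(np.argwhere(l==i)[:,::-1].astype(np.float32)); print(st[i],ce[i],r,ray(d,r[0],.068))
T=[ray(d,c(*p),.012) for p in[(102,415),(598,467),(587,585),(90,535)]]; print('tray',np.round(T,4))
v=T[0]-T[1];print('tray yaw',np.degrees(np.arctan2(-v[0],v[1])))
E
```

```text
corners [[ 0.7024  0.0846  0.008 ]
 [ 0.7304 -0.1734  0.008 ]
 [ 0.5911 -0.1878  0.008 ]
 [ 0.5594  0.0681  0.008 ]]
len 0.2595600287533884 0.25786557804491334 wid 0.1439726573085468 0.14003973350093152
holder yaw 6.622471034342065
blades [array([ 0.66680788, -0.07526271,  0.036     ]), array([ 0.58336464, -0.08441758,  0.036     ])] [ 0.62508626 -0.07984015  0.036     ] 0.08394394361847425
handle [ 0.63086353 -0.12276154  0.075     ] to mark along y 0.04330127544829726
cart 0.06289109346238227 [array([0.61105425, 0.04721214, 0.044     ]), array([ 0.61761244, -0.01533608,  0.044     ])]
cart2 0.052256555906316074
[301 274  21  23 162] [308.91975309 285.88888889] ((309.7944641113281, 284.0479736328125), (14.864226341247559, 25.983135223388672), 20.556045532226562) [0.45606452 0.01174945 0.068     ]
[313 276  52  27 599] [342.49081803 289.9115192 ] ((338.8943786621094, 286.9874267578125), (50.24047088623047, 25.06113052368164), 6.788974761962891) [ 0.45054751 -0.05207175  0.068     ]
[280 279   8  14  82] [283.29268293 285.64634146] ((283.5, 285.5), (13.0, 7.0), 90.0) [0.45209128 0.06934767 0.068     ]
tray [[ 0.5011  0.1632  0.012 ]
 [ 0.4749 -0.125   0.012 ]
 [ 0.4072 -0.1189  0.012 ]
 [ 0.4317  0.1681  0.012 ]]
tray yaw -5.185420489428432
```

```bash
cat >> h.py <<'E'
from scipy.spatial.transform import Rotation as Ro
YAW=np.radians(6.62); HX=np.array([np.cos(YAW),np.sin(YAW),0]); HY=np.array([-np.sin(YAW),np.cos(YAW),0])
def down(a): # tool down, tool y at world angle a
    y=np.array([np.cos(a),np.sin(a),0]); z=np.array([0,0,-1.]); return Ro.from_matrix(np.c_[np.cross(y,z),y,z])
def plan(p,a,n):
    s=telemetry.observe(); R0=Ro.from_rotvec(s['tool_rot']); p0=s['ee_pos']; dr=(R0.inv()*down(a)).as_rotvec()
    print('t',round(s['time'],2),'pos',np.round(p0,4),'f',np.round(s['ft_force'],1),'w',round(s['grip_width'],3),'total tool mm',np.round(R0.inv().apply(np.array(p)-p0)*1e3,1),'twist',np.round(dr,4))
    for i in range(n):
        Ri=R0*Ro.from_rotvec(dr*i/n); print(np.round(Ri.inv().apply(np.array(p)-p0)*1e3/n,1).tolist(), np.round(dr/n,4).tolist())
E
python3 - <<'E'
from h import *
plan([.631,-.123,.2],YAW,16)
E
```

```text
t 0.15 pos [0.1934 0.594  0.2204] f [ 0.3  0.5 -0.2] w 1.0 total tool mm [-638.1 -546.3   21. ] twist [-9.0000e-04  6.0000e-04  1.1405e+00]
[-39.9, -34.1, 1.3] [-0.0001, 0.0, 0.0713]
[-42.2, -31.2, 1.3] [-0.0001, 0.0, 0.0713]
[-44.3, -28.1, 1.3] [-0.0001, 0.0, 0.0713]
[-46.2, -24.9, 1.3] [-0.0001, 0.0, 0.0713]
[-47.9, -21.5, 1.3] [-0.0001, 0.0, 0.0713]
[-49.3, -18.1, 1.3] [-0.0001, 0.0, 0.0713]
[-50.5, -14.5, 1.3] [-0.0001, 0.0, 0.0713]
[-51.4, -10.9, 1.3] [-0.0001, 0.0, 0.0713]
[-52.0, -7.2, 1.3] [-0.0001, 0.0, 0.0713]
[-52.4, -3.5, 1.3] [-0.0001, 0.0, 0.0713]
[-52.5, 0.2, 1.3] [-0.0001, 0.0, 0.0713]
[-52.3, 4.0, 1.3] [-0.0001, 0.0, 0.0713]
[-51.9, 7.7, 1.3] [-0.0001, 0.0, 0.0713]
[-51.3, 11.4, 1.3] [-0.0001, 0.0, 0.0713]
[-50.3, 15.0, 1.3] [-0.0001, 0.0, 0.0713]
[-49.1, 18.6, 1.3] [-0.0001, 0.0, 0.0713]
```

Emit:
arm_command --grip 0.6 --steps '[{"slide": [-40,-34,1],"twist": [0,0,0.071]},{"slide": [-42,-31,1],"twist": [0,0,0.071]},{"slide": [-44,-28,1],"twist": [0,0,0.071]},{"slide": [-46,-25,1],"twist": [0,0,0.071]},{"slide": [-48,-22,1],"twist": [0,0,0.071]},{"slide": [-49,-18,1],"twist": [0,0,0.071]},{"slide": [-50,-15,1],"twist": [0,0,0.071]},{"slide": [-51,-11,1],"twist": [0,0,0.071]}]'

```text
time: 1.15
ee_pos: [0.4115, 0.235, 0.213]
tool_rot: [-1.345, -2.839, -0.0]
ft_force: [0.7, 1.2, 0.6]
grip_width: 0.599
gripper_force: 0.0
```

Emit:
arm_command --steps '[{"slide": [-52,-7,1],"twist": [0,0,0.071]},{"slide": [-52,-4,1],"twist": [0,0,0.071]},{"slide": [-52,0,1],"twist": [0,0,0.071]},{"slide": [-52,4,1],"twist": [0,0,0.071]},{"slide": [-52,8,1],"twist": [0,0,0.071]},{"slide": [-51,11,1],"twist": [0,0,0.071]},{"slide": [-40,15,1],"twist": [0,0,0.071]},{"slide": [-30,18,1],"twist": [0,0,0.071]}]'

```text
time: 2.15
ee_pos: [0.6233, -0.0935, 0.2047]
tool_rot: [-2.088, -2.347, 0.001]
ft_force: [-0.1, 1.3, 0.0]
grip_width: 0.598
gripper_force: 0.0
```

```bash
python3 - <<'E'
from h import *
plan([.631,-.123,.2],YAW,1)
d=snap('wrist','wrist1.png'); print(-np.array(d['R']).T@d['t'],d['R'])
for X in([.6309,-.1228,.075],[.6668,-.0753,.036],[.5834,-.0844,.036]): print(proj(d,X))
E
```

```text
t 2.15 pos [ 0.6233 -0.0935  0.2047] f [-0.1  1.3  0. ] w 0.598 total tool mm [-30.2   4.2   4.7] twist [-0.0004  0.0003  0.001 ]
[-30.2, 4.2, 4.7] [-0.0004, 0.0003, 0.001]
[ 0.61505899 -0.02929171  0.35781237] [[ 9.93168156e-01  1.16689365e-01 -7.78027718e-04]
 [ 1.12874275e-01 -9.58962915e-01  2.60095226e-01]
 [ 2.96042471e-02 -2.58406115e-01 -9.65582657e-01]]
[327.75796886 262.18393229]
[372.93533217 203.2113531 ]
[279.98189334 202.4362742 ]
```

View pics/wrist1.png

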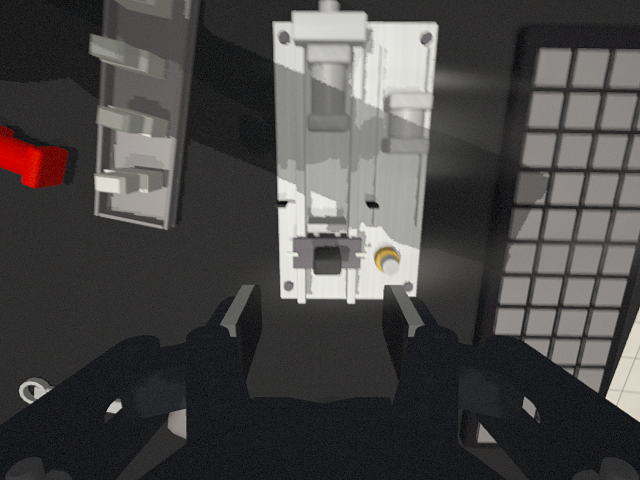

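The wrist view shows the handle at (327,260), the blades at (282,204) and (372,204), and the union at (387,260). These are within about 2 px (1–1.5 mm) of the points projected from the top view, so I'm descending onto the handle.

Emit:
arm_command --steps '[{"slide": [-30,4,5]},{"slide": [0,0,40]},{"slide": [0,0,40]},{"slide": [0,0,30]},{"slide": [0,0,22]},{},{}]'

```text
invalid input
```

Emit:
arm_command --grip 0 --steps '[{},{},{},{}]'

```text
invalid input
```

```bash
python3 - <<'E'
from h import *
plan([.6251,-.0798,.07],YAW,1); s=telemetry.observe(); print(s['gripper_force'])
d=snap('wrist','w2.png'); t=snap('top','t2.png')
a=cv2.imread('pics/w2.png')[120:420,120:520]; a=cv2.resize(a,(400,300))
b=cv2.resize(cv2.imread('pics/t2.png')[160:250,270:390],(400,300))
cv2.imwrite('pics/both2.png',np.hstack([a,b]))
E
```

```text
t 2.2 pos [ 0.6245 -0.0968  0.2042] f [-4.3 -0.7 -0.5] w 0.599 total tool mm [ 17.2   2.5 134.1] twist [-0.0004  0.0026 -0.005 ]
[17.2, 2.5, 134.1] [-0.0004, 0.0026, -0.005]
0.0
```

View pics/both2.png

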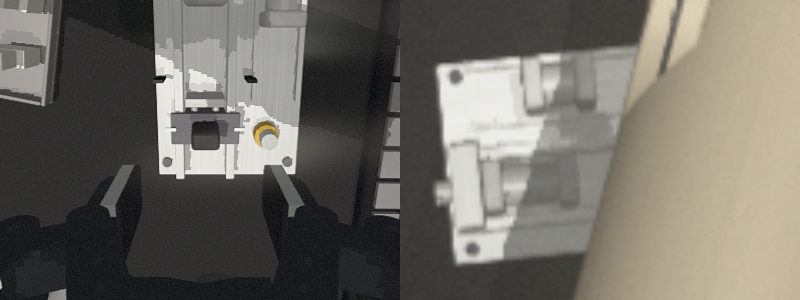

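Empty rows were refused, so nothing moved. The views show the handle still at its old place, and the arm blocks the top camera here. I'll resend with explicit zeros.

Emit:
arm_command --steps '[{"slide": [0,0,40]},{"slide": [0,0,10]},{"slide": [0,0,0]}]'

```text
invalid input
```

```bash
python3 - <<'E'
from h import *
plan([.631,-.123,.068],YAW,1)
d=snap('wrist'); im=d['pixels']
g=cv2.cvtColor(im,cv2.COLOR_RGB2GRAY)
print(proj(d,[.6309,-.1228,.075]))
u,v=proj(d,[.6309,-.1228,.075]).astype(int)
m=(g<45).astype(np.uint8); m[:v-60]=0;m[v+60:]=0;m[:,:u-50]=0;m[:,u+50:]=0
n,l,st,ce=cv2.connectedComponentsWithStats(m)
for i in range(1,n):
    if st[i,4]>60: print(st[i],ce[i],ray(d,ce[i],.075))
E
```

```text
t 2.3 pos [ 0.6228 -0.0934  0.2041] f [ 0.3  1.1 -0.5] w 0.597 total tool mm [-30.2   4.9 136.2] twist [-0.0015  0.0011  0.0018]
[-30.2, 4.9, 136.2] [-0.0015, 0.0011, 0.0018]
[328.42537114 262.43393826]
[314 245  26  12 199] [324.86432161 249.79396985] [ 0.62666618 -0.11231475  0.075     ]
```

Emit:
arm_command --steps '[{"slide": [-30,5,6],"twist": [0,0,0]},{"slide": [0,0,40],"twist": [0,0,0]},{"slide": [0,0,40],"twist": [0,0,0]},{"slide": [0,0,30],"twist": [0,0,0]},{"slide": [0,0,20],"twist": [0,0,0]},{"slide": [0,0,0],"twist": [0,0,0]}]'

```text
time: 3.1
ee_pos: [0.6306, -0.1199, 0.0681]
tool_rot: [-2.082, -2.35, 0.001]
ft_force: [0.2, -0.6, 1.0]
grip_width: 0.601
gripper_force: 0.0
```

```bash
python3 - <<'E'
from h import *
plan([.631,-.123,.068],YAW,1)
d=snap('wrist','w3.png')
cv2.imwrite('pics/w3c.png',cv2.resize(cv2.imread('pics/w3.png')[150:400,170:490],(768,600)))
print([proj(d,X) for X in([.6309,-.1228,.075],[.6309,-.1228,.036])])
E
```

```text
t 3.1 pos [ 0.6306 -0.1199  0.0681] f [ 0.2 -0.6  1. ] w 0.601 total tool mm [-3.2  0.1  0.1] twist [-0.0019 -0.0009  0.0056]
[-3.2, 0.1, 0.1] [-0.0019, -0.0009, 0.0056]
[array([323.39384914, 302.45987106]), array([323.23091242, 272.1255457 ])]
```

View pics/w3c.png

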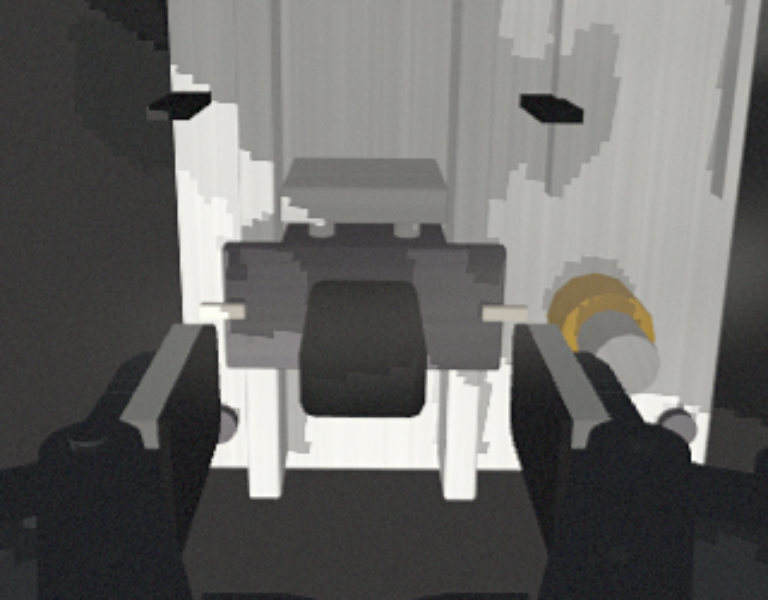

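The fingers straddle the handle evenly, with the handle at crop (362,350), the pads at (215..515) and the pointers at (222,311) and (505,313). The blades are at (180,105) and (551,106). Closing now.

Emit:
arm_command --grip 0 --steps '[{"slide": [-3,0,0],"twist": [0,0,0]},{"slide": [0,0,0],"twist": [0,0,0]},{"slide": [0,0,0],"twist": [0,0,0]},{"slide": [0,0,0],"twist": [0,0,0]},{"slide": [0,0,0],"twist": [0,0,0]}]'

```text
time: 3.78
ee_pos: [0.6317, -0.1237, 0.069]
tool_rot: [-2.084, -2.351, -0.0]
ft_force: [-0.6, 0.7, -0.4]
grip_width: 0.001
gripper_force: 0.0
```

```bash
cat >> h.py <<'E'
def marks(d,pz=.036):
    """pointer tips (beige/white, beside dark clamp) and black blades in the wrist view, located round expected points"""
    return
E
python3 - <<'E'
from h import *
plan([.6251,-.0798,.068],YAW,1); print(telemetry.observe()['gripper_force'])
d=snap('wrist','w4.png')
c=lambda u,v:(170+u/2.4,150+v/2.4)
P=[ray(d,c(222,311),.036),ray(d,c(505,313),.036)]; B=[ray(d,c(180,102),.036),ray(d,c(551,103),.036)]
print('pointers',P,'blades',B); print('pointer->blade along y',(B[0]+B[1]-P[0]-P[1])/2@HY, 'axis yaw',[np.degrees(np.arctan2(*(v[0]-v[1])[[1,0]])) for v in(P,B)])
E
```

```text
t 3.77 pos [ 0.6317 -0.1237  0.069 ] f [-0.6  0.7 -0.4] w 0.001 total tool mm [44.4 -1.3  1. ] twist [ 0.     -0.0002  0.0045]
[44.4, -1.3, 1.0] [0.0, -0.0002, 0.0045]
0.0
pointers [array([ 0.5993506 , -0.13540772,  0.036     ]), array([ 0.66414923, -0.12804809,  0.036     ])] blades [array([ 0.58660904, -0.08847293,  0.036     ]), array([ 0.66615069, -0.079056  ,  0.036     ])]
pointer->blade along y 0.04826272614447955 axis yaw [np.float64(-173.52028280406358), np.float64(-173.24818703381015)]
```

View pics/w4.png

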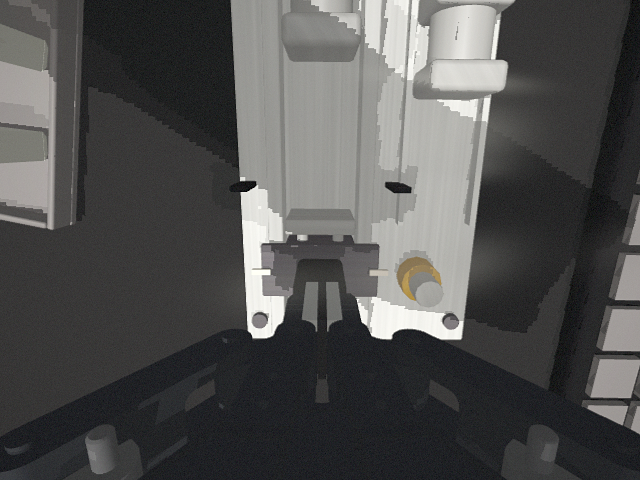

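```bash
python3 - <<'E'
from h import *
d=snap('wrist'); s=telemetry.observe(); R=Ro.from_rotvec(s['tool_rot'])
for o in([0,0,0],[0,0,.025],[.011,0,.025],[-.011,0,.025],[.011,0,.0],[-.011,0,0]): print(o,proj(d,s['ee_pos']+R.apply(o)))
# handle from w3 (tcp was 3.8 mm further +y)
dd=dict(d); dd['t']=np.array(d['t'])-np.array(d['R'])@(np.array([.6306,-.1199,.0681])-s['ee_pos'])
c=lambda u,v:(170+u/2.4,150+v/2.4)
print('handle back top edge',ray(dd,c(362,413),.075),'front top',ray(dd,c(362,350),.075),'front bottom',ray(dd,c(362,284),.037),'L/R front top',ray(dd,c(301,360),.075),ray(dd,c(424,360),.075))
P=[ray(dd,c(222,311),.036),ray(dd,c(505,313),.036)];print('pointers',P)
B=[ray(dd,c(180,102),.036),ray(dd,c(551,103),.036)];print('bl',B)
E
```

```text
[0, 0, 0] [323.46246601 290.08056538]
[0, 0, 0.025] [323.25504487 271.4009694 ]
[0.011, 0, 0.025] [323.28759691 251.36062933]
[-0.011, 0, 0.025] [323.22346342 290.84377188]
[0.011, 0, 0.0] [323.50353759 267.38014719]
[-0.011, 0, 0] [323.42279552 312.00659217]
handle back top edge [ 0.63092116 -0.132493    0.075     ] front top [ 0.62939848 -0.11985087  0.075     ] front bottom [ 0.62937384 -0.12050106  0.037     ] L/R front top [ 0.61850105 -0.12317303  0.075     ] [ 0.64095274 -0.12045058  0.075     ]
pointers [array([ 0.59833305, -0.13121364,  0.036     ]), array([ 0.66281669, -0.12388921,  0.036     ])]
bl [array([ 0.58565376, -0.08450643,  0.036     ]), array([ 0.66480869, -0.07513556,  0.036     ])]
```

In w4 the fingers look shut either above or behind the handle, since the width reads 0 and there is no force. I'll use one scene crop to see their true height.

```bash
python3 - <<'E'
from h import *
d=snap('scene','s5.png'); p=telemetry.observe()['ee_pos']
for X in(p,p-[0,0,.025],[.6305,-.1255,.075],[.6305,-.1255,.036]): print(proj(d,X)-[190,150], (proj(d,X)-[190,150])*5)
cv2.imwrite('pics/s5c.png',cv2.resize(cv2.imread('pics/s5.png')[170:290,180:340],(800,600),interpolation=cv2.INTER_CUBIC))
for X in(p,p-[0,0,.025],[.6305,-.1255,.075],[.6305,-.1255,.036]): print((proj(d,X)-[180,170])*5)
E
```

```text
[57.228609  81.2730985] [286.14304501 406.36549248]
[58.44954059 92.0661995 ] [292.24770293 460.33099752]
[56.72817336 78.05453695] [283.64086679 390.27268474]
[58.63208908 94.85901255] [293.16044538 474.29506274]
[336.14304501 306.36549248]
[342.24770293 360.33099752]
[333.64086679 290.27268474]
[343.16044538 374.29506274]
```

View pics/s5c.png

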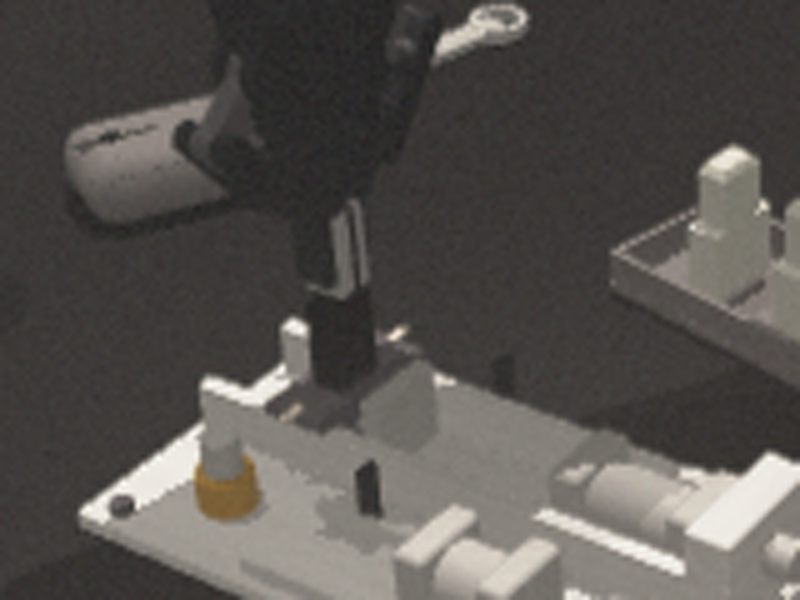

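The scene crop shows the shut fingers ending around (342,296), on top of the handle (whose top projects to row 290), so they are higher than tip_reach says. I'll work out the real tip height.

```bash
python3 - <<'E'
from h import *
p=telemetry.observe()['ee_pos']; R=Ro.from_rotvec(telemetry.observe()['tool_rot']); d=snap('scene'); w=snap('wrist')
for z in(.06,.065,.07,.075,.08,.085,.09,.1):
    q=p+R.apply([.011,0,0]); q[2]=z; r=p+R.apply([-.011,0,0]); r[2]=z
    print(z,'scene front/back edge',((proj(d,q)-[180,170])*5).round(),((proj(d,r)-[180,170])*5).round(),'wrist front',proj(w,q).round())
E
```

```text
0.06 scene front/back edge [361. 334.] [316. 318.] wrist front [323. 261.]
0.065 scene front/back edge [359. 323.] [315. 307.] wrist front [323. 264.]
0.07 scene front/back edge [358. 312.] [314. 296.] wrist front [323. 268.]
0.075 scene front/back edge [357. 301.] [312. 285.] wrist front [323. 272.]
0.08 scene front/back edge [356. 290.] [311. 274.] wrist front [324. 276.]
0.085 scene front/back edge [355. 279.] [310. 263.] wrist front [324. 280.]
0.09 scene front/back edge [354. 268.] [308. 252.] wrist front [324. 285.]
0.1 scene front/back edge [351. 245.] [306. 229.] wrist front [324. 295.]
```

The real tips sit about 8 mm above the reported TCP, not 25 mm below it; both views agree to within about 8 mm. I'll open, then go down 30 mm in watched stages.

Emit:
arm_command --grip 0.6 --steps '[{"slide": [0,0,-10],"twist": [0,0,0]},{"slide": [-1,0,0],"twist": [0,0,0]},{"slide": [0,0,0],"twist": [0,0,0]},{"slide": [0,0,10],"twist": [0,0,0]},{"slide": [0,0,8],"twist": [0,0,0]},{"slide": [0,0,7],"twist": [0,0,0]},{"slide": [0,0,0],"twist": [0,0,0]}]'

```text
time: 4.9
ee_pos: [0.6313, -0.1247, 0.053]
tool_rot: [-2.083, -2.35, 0.001]
ft_force: [-0.2, -0.8, 0.4]
grip_width: 0.6
gripper_force: 0.0
```

Emit:
arm_command --steps '[{"slide": [0,0,5],"twist": [0,0,0]},{"slide": [0,0,5],"twist": [0,0,0]},{"slide": [0,0,3],"twist": [0,0,0]},{"slide": [0,0,0],"twist": [0,0,0]}]'

```text
time: 5.4
ee_pos: [0.6317, -0.1247, 0.0407]
tool_rot: [-2.084, -2.35, 0.0]
ft_force: [-0.4, 0.6, 0.6]
grip_width: 0.599
gripper_force: 0.0
```

Emit:
arm_command --grip 0 --steps '[{"slide": [0,0,0],"twist": [0,0,0]},{"slide": [0,0,0],"twist": [0,0,0]},{"slide": [0,0,0],"twist": [0,0,0]},{"slide": [0,0,0],"twist": [0,0,0]}]'

```text
time: 5.9
ee_pos: [0.6309, -0.1252, 0.0415]
tool_rot: [-2.084, -2.349, 0.001]
ft_force: [-7.2, 1.3, 7.8]
grip_width: 0.265
gripper_force: 60.0
```

```bash
python3 - <<'E'
from h import *
plan([.6251,-.0798,.0407],YAW,1); s=telemetry.observe(); print(s['gripper_force'],s['grip_width'],s['moment'])
d=snap('wrist','w6.png'); im=d['pixels']
hsv=cv2.cvtColor(im,cv2.COLOR_RGB2HSV)
for n,X in(('bl',[.5856,-.0845,.036]),('br',[.6648,-.0751,.036]),('pl',[.5983,-.1312,.036]),('pr',[.6628,-.1239,.036])): print(n,proj(d,X))
E
```

```text
t 5.9 pos [ 0.6309 -0.1252  0.0415] f [-7.2  1.3  7.8] w 0.265 total tool mm [45.8 -0.4  0.8] twist [-0.0015 -0.0005  0.0037]
[45.8, -0.4, 0.8] [-0.0015, -0.0005, 0.0037]
59.97007369995117 0.2650127513410783 [ 0.08486091  1.40478569 -0.1093155 ]
bl [232.41359356 188.31526936]
br [413.56857489 188.63721765]
pl [253.71328248 289.48768136]
pr [390.37762443 290.47860142]
```

Gripped: 22.5 mm and 60 N. Pushing 42 mm along +y.

Emit:
arm_command --steps '[{"slide": [5,0,0],"twist": [0,0,0]},{"slide": [9,0,0],"twist": [0,0,0]},{"slide": [10,0,0],"twist": [0,0,0]},{"slide": [10,0,0],"twist": [0,0,0]},{"slide": [6,0,0],"twist": [0,0,0]},{"slide": [2,0,0],"twist": [0,0,0]},{"slide": [0,0,0],"twist": [0,0,0]},{"slide": [0,0,0],"twist": [0,0,0]}]'

```text
time: 6.95
ee_pos: [0.6262, -0.0838, 0.0415]
tool_rot: [-2.085, -2.349, 0.001]
ft_force: [-5.0, -1.3, 6.3]
grip_width: 0.267
gripper_force: 59.8
```

```bash
python3 - <<'E'
from h import *
plan([.6251,-.0798,.0407],YAW,1); s=telemetry.observe(); print(s['gripper_force'],s['grip_width'])
d=snap('wrist','w7.png')
for n,X in(('bl',[.5856,-.0845,.036]),('br',[.6648,-.0751,.036])): print(n,proj(d,X))
m=cv2.imread('pics/w7.png'); cv2.imwrite('pics/w7c.png',cv2.resize(m[205:355,220:430],(798,570),interpolation=cv2.INTER_CUBIC))
E
```

```text
t 6.95 pos [ 0.6262 -0.0838  0.0415] f [-5.  -1.3  6.3] w 0.267 total tool mm [ 4.1 -0.6  0.8] twist [-0.0009  0.0001  0.0036]
[4.1, -0.6, 0.8] [-0.0009, 0.0001, 0.0036]
59.756768345832825 0.2671484827772947
bl [237.51641479 277.13394545]
br [407.09511932 277.44004509]
```

View pics/w7c.png

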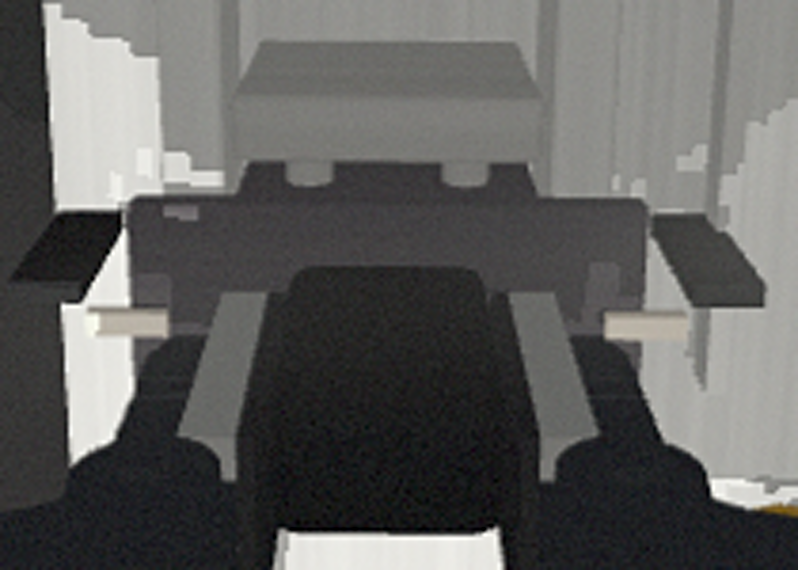

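The clamp's pointers at crop (130,322) and (645,325) are still short of the blades' tops, rows ~285–304. I'll read intensity profiles for the exact rows.

```bash
python3 - <<'E'
from h import *
g=cv2.imread('pics/w7.png',0)
for c in(232,236,240,244,250,256,260,382,388,394,398,404,410,416,419): print(c,g[258:298,c].tolist())
E
```

```text
232 [52, 50, 49, 48, 51, 56, 46, 33, 22, 17, 32, 27, 34, 31, 22, 27, 30, 26, 31, 31, 29, 48, 48, 63, 62, 60, 60, 57, 56, 58, 57, 55, 55, 63, 58, 58, 60, 59, 59, 58]
236 [215, 222, 127, 35, 18, 9, 22, 22, 27, 24, 17, 28, 23, 22, 30, 32, 23, 28, 35, 28, 34, 56, 49, 63, 58, 55, 102, 230, 229, 192, 188, 181, 144, 141, 120, 112, 111, 66, 56, 57]
240 [216, 224, 104, 17, 23, 27, 36, 24, 28, 31, 26, 34, 28, 23, 30, 31, 28, 31, 36, 31, 29, 54, 51, 53, 62, 55, 44, 235, 229, 228, 226, 227, 227, 226, 227, 226, 226, 226, 227, 227]
244 [219, 228, 104, 19, 22, 28, 27, 23, 30, 29, 25, 29, 29, 28, 32, 29, 33, 32, 28, 26, 13, 194, 232, 234, 235, 233, 235, 193, 126, 193, 244, 244, 243, 243, 246, 238, 229, 228, 227, 228]
250 [223, 230, 113, 29, 27, 19, 22, 26, 26, 5, 73, 192, 233, 238, 235, 233, 233, 232, 231, 231, 232, 232, 231, 231, 230, 232, 235, 195, 132, 155, 180, 180, 180, 181, 176, 205, 230, 229, 229, 228]
256 [57, 61, 59, 59, 66, 61, 66, 65, 64, 69, 64, 63, 67, 66, 61, 66, 65, 65, 67, 78, 78, 78, 77, 84, 84, 86, 82, 60, 113, 155, 179, 179, 178, 178, 180, 140, 79, 76, 81, 79]
260 [57, 68, 62, 59,
[... 933 characters left out ...]
6, 63, 68, 69, 66, 70, 67, 66, 64, 63, 62, 69, 67, 66, 68, 61, 56, 120, 123, 117, 123, 122, 120, 119, 120, 115, 120, 119, 121]
410 [177, 142, 140, 140, 140, 140, 141, 144, 70, 68, 72, 70, 70, 70, 69, 70, 63, 67, 68, 65, 64, 64, 63, 67, 67, 68, 61, 56, 177, 175, 174, 173, 175, 173, 172, 175, 174, 172, 174, 172]
416 [169, 167, 170, 169, 170, 169, 171, 170, 170, 170, 169, 170, 174, 167, 169, 95, 65, 65, 70, 70, 71, 68, 73, 72, 70, 69, 63, 55, 171, 170, 171, 171, 169, 169, 169, 168, 169, 170, 170, 169]
419 [169, 169, 167, 169, 170, 168, 168, 168, 169, 169, 168, 167, 167, 170, 169, 170, 171, 168, 171, 114, 71, 65, 72, 68, 72, 65, 67, 56, 175, 172, 169, 171, 171, 171, 170, 173, 170, 173, 172, 170]
```

Blade tops are at row 282.4 and pointer tops at 290.9. At about 2.15 px/mm that leaves 4 mm to go.

Emit:
arm_command --steps '[{"slide": [2,0,0],"twist": [0,0,0]},{"slide": [2,0,0],"twist": [0,0,0]},{"slide": [0,0,0],"twist": [0,0,0]},{"slide": [0,0,0],"twist": [0,0,0]}]'

```text
time: 7.5
ee_pos: [0.6258, -0.08, 0.0415]
tool_rot: [-2.085, -2.349, 0.001]
ft_force: [-5.4, -1.7, 6.6]
grip_width: 0.268
gripper_force: 59.9
```

```bash
python3 - <<'E'
from h import *
plan([.6251,-.0798,.0407],YAW,1)
d=snap('wrist','w8.png'); g=cv2.imread('pics/w8.png',0)
for n,X in(('bl',[.5856,-.0845,.036]),('br',[.6648,-.0751,.036])): print(n,proj(d,X))
for c in(236,240,244,250,254,258,384,388,394,400,404,410,416): print(c,g[276:304,c].tolist())
E
```

```text
t 7.5 pos [ 0.6258 -0.08    0.0415] f [-5.4 -1.7  6.6] w 0.268 total tool mm [ 0.3 -0.6  0.8] twist [-0.0008  0.0004  0.0035]
[0.3, -0.6, 0.8] [-0.0008, 0.0004, 0.0035]
bl [237.93838011 284.72773536]
br [406.53094315 285.00534085]
236 [30, 33, 33, 27, 26, 34, 39, 28, 27, 34, 47, 60, 56, 62, 54, 54, 94, 115, 110, 109, 65, 57, 52, 44, 42, 44, 46, 43]
240 [34, 36, 34, 31, 39, 31, 33, 32, 29, 36, 46, 60, 61, 55, 56, 42, 155, 230, 227, 227, 226, 224, 224, 224, 226, 225, 224, 226]
244 [37, 32, 35, 35, 34, 36, 29, 26, 29, 80, 128, 156, 179, 180, 179, 178, 175, 236, 229, 227, 226, 228, 227, 226, 228, 226, 226, 227]
250 [191, 231, 233, 236, 231, 231, 230, 231, 233, 192, 130, 151, 177, 178, 177, 177, 175, 205, 229, 229, 229, 228, 229, 229, 228, 228, 228, 229]
254 [94, 93, 117, 118, 119, 118, 119, 144, 143, 110, 123, 142, 177, 178, 178, 177, 178, 153, 183, 188, 189, 187, 186, 183, 213, 214, 215, 214]
258 [80, 82, 81, 79, 78, 83, 83, 82, 63, 61, 112, 138, 179, 176, 178, 179, 180, 159, 85, 80, 82, 86, 77, 59, 46, 41, 36, 33]
384 [80, 77, 78, 76, 75, 71, 86, 88, 85, 88, 79, 126, 153, 178, 179, 177, 180, 185, 139, 84, 86, 76, 43, 41, 35, 44, 38, 36]
388 [77, 76, 72, 73, 73, 72, 77, 83, 79, 78, 81, 126, 153, 178, 179, 178, 179, 181, 154, 93, 89, 89, 84, 111, 115, 108, 140, 141]
394 [59, 53, 63, 100, 118, 171, 171, 171, 171, 170, 152, 127, 152, 175, 179, 177, 177, 179, 176, 173, 171, 172, 172, 171, 172, 172, 172, 172]
400 [59, 63, 59, 62, 60, 58, 60, 59, 59, 51, 57, 89, 157, 183, 186, 183, 180, 181, 176, 167, 167, 169, 169, 170, 171, 147, 143, 146]
404 [68, 65, 60, 63, 61, 59, 57, 54, 56, 59, 59, 54, 62, 60, 53, 51, 48, 81, 116, 116, 116, 116, 119, 116, 116, 118, 114, 117]
410 [66, 65, 64, 68, 67, 64, 64, 63, 61, 55, 57, 58, 62, 56, 57, 55, 46, 107, 176, 176, 174, 172, 174, 172, 175, 172, 174, 173]
416 [172, 169, 171, 167, 167, 113, 62, 59, 63, 61, 61, 62, 59, 58, 58, 54, 49, 106, 170, 173, 169, 168, 168, 169, 172, 171, 170, 168]
```

Pointers lag by about 1.2 px, 0.5 mm. I'll nudge that, release and rise.

Emit:
arm_command --steps '[{"slide": [0.5,0,0],"twist": [0,0,0]},{"slide": [0,0,0],"twist": [0,0,0]}]'

```text
time: 7.8
ee_pos: [0.6257, -0.0798, 0.0415]
tool_rot: [2.086, 2.349, -0.002]
ft_force: [-5.0, -2.5, 6.0]
grip_width: 0.269
gripper_force: 59.8
```

Emit:
arm_command --grip 0.6 --steps '[{"slide": [0,0,0],"twist": [0,0,0]},{"slide": [0,0,0],"twist": [0,0,0]},{"slide": [0,0,0],"twist": [0,0,0]},{"slide": [0,0,-30],"twist": [0,0,0]},{"slide": [0,0,-40],"twist": [0,0,0]},{"slide": [0,0,-40],"twist": [0,0,0]},{"slide": [0,0,0],"twist": [0,0,0]}]'

```text
time: 8.68
ee_pos: [0.6282, -0.0789, 0.1545]
tool_rot: [2.081, 2.348, 0.006]
ft_force: [0.1, -0.4, -0.3]
grip_width: 0.6
gripper_force: 0.0
```

```bash
python3 - <<'E'
from h import *
t=snap('wrist','w9.png'); import json
d=snap('top')
c=lambda u,v:(220+u/4,160+v/4)
for p in[(257,500),(342,516),(432,503),(521,515)]: print(ray(d,c(*p),.068))
plan([.455,-.105,.15],np.radians(-5),6)
# pointer/blade check from above
g=cv2.imread('pics/w9.png',0)
for n,X in(('bl',[.5856,-.0845,.036]),('br',[.6648,-.0751,.036])): print(n,proj(t,X))
E
```

```text
[0.45320501 0.06772544 0.068     ]
[0.44513913 0.02098825 0.068     ]
[ 0.45291011 -0.02819107  0.068     ]
[ 0.44705802 -0.07694861  0.068     ]
t 8.78 pos [ 0.6263 -0.0784  0.1509] f [ 0.3 -0.1 -0.8] w 0.598 total tool mm [  -5.9 -173.3    0.9] twist [ 0.0004 -0.0004  0.2075]
[-1.0, -28.9, 0.1] [0.0001, -0.0001, 0.0346]
[-2.0, -28.8, 0.1] [0.0001, -0.0001, 0.0346]
[-3.0, -28.7, 0.1] [0.0001, -0.0001, 0.0346]
[-4.0, -28.6, 0.1] [0.0001, -0.0001, 0.0346]
[-5.0, -28.5, 0.2] [0.0001, -0.0001, 0.0346]
[-5.9, -28.3, 0.2] [0.0001, -0.0001, 0.0346]
bl [266.60592571 230.71704504]
br [369.20491739 230.81521157]
```

Emit:
arm_command --steps '[{"slide": [3.5,-29.5,0],"twist": [0,0,0.035]},{"slide": [2.5,-29.5,0],"twist": [0,0,0.035]},{"slide": [1.5,-30,0],"twist": [0,0,0.035]},{"slide": [0.5,-30,0],"twist": [0,0,0.035]},{"slide": [-0.5,-30,0],"twist": [0,0,0.035]},{"slide": [-1.5,-30,0],"twist": [0,0,0.035]},{"slide": [0,0,0],"twist": [0,0,0]},{"slide": [0,0,0],"twist": [0,0,0]}]'

```text
time: 9.78
ee_pos: [0.447, -0.0781, 0.1506]
tool_rot: [-2.318, -2.12, 0.0]
ft_force: [0.7, 1.1, 0.2]
grip_width: 0.597
gripper_force: 0.0
```

```bash
python3 - <<'E'
from h import *
plan([.447,-.077,.15],np.radians(-5),1)
d=snap('wrist','w10.png'); im=d['pixels']; g=cv2.cvtColor(im,cv2.COLOR_RGB2GRAY)
for X in([.447,-.077,.07],[.453,-.028,.07]): print(proj(d,X))
hsv=cv2.cvtColor(im,cv2.COLOR_RGB2HSV)
u,v=proj(d,[.447,-.077,.07]).astype(int)
print('patch',im[v,u],im[v-20,u],im[v,u+40])
for r in range(v-70,v+50,8): print(r,g[r,u-72:u+73:8].tolist())
E
```

```text
t 9.78 pos [ 0.447  -0.0781  0.1506] f [0.7 1.1 0.2] w 0.597 total tool mm [ 1.1 -0.1  0.6] twist [-0.0002 -0.0001 -0.0019]
[1.1, -0.1, 0.6] [-0.0002, -0.0001, -0.0019]
[322.40781101 241.41625888]
[325.01099809 166.87611512]
patch [158 157 149] [110 112 104] [34 30 33]
171 [23, 23, 34, 70, 78, 76, 122, 114, 124, 127, 120, 115, 124, 78, 75, 28, 40, 36, 39]
179 [27, 23, 33, 65, 79, 77, 78, 78, 89, 106, 107, 114, 132, 108, 73, 36, 31, 30, 27]
187 [32, 27, 24, 55, 99, 74, 102, 104, 104, 104, 101, 80, 105, 108, 91, 30, 33, 33, 27]
195 [29, 34, 28, 40, 102, 103, 106, 105, 106, 105, 105, 106, 107, 79, 74, 35, 22, 28, 33]
203 [36, 28, 31, 29, 103, 102, 105, 74, 78, 78, 72, 72, 105, 81, 55, 31, 24, 32, 28]
211 [28, 26, 29, 19, 100, 105, 107, 76, 81, 78, 76, 79, 103, 109, 48, 37, 25, 34, 29]
219 [24, 29, 32, 24, 90, 102, 82, 109, 110, 107, 112, 110, 106, 78, 43, 23, 18, 35, 36]
227 [33, 29, 27, 30, 82, 100, 101, 125, 109, 110, 109, 110, 159, 79, 37, 28, 26, 27, 34]
235 [32, 45, 27, 27, 69, 105, 100, 122, 121, 119, 119, 127, 158, 76, 28, 29, 26, 35, 25]
243 [44, 47, 41, 41, 62, 161, 162, 153, 156, 155, 158, 133, 155, 120, 38, 45, 48, 45, 47]
251 [42, 49, 48, 47, 57, 162, 161, 161, 155, 156, 156, 142, 156, 128, 38, 49, 49, 48, 47]
259 [46, 41, 45, 50, 61, 160, 159, 160, 159, 158, 157, 155, 153, 109, 40, 51, 51, 47, 52]
267 [47, 45, 40, 49, 65, 138, 141, 80, 141, 138, 77, 68, 134, 76, 38, 54, 51, 49, 51]
275 [45, 47, 45, 51, 96, 126, 124, 122, 123, 119, 118, 113, 109, 107, 49, 50, 47, 46, 51]
283 [41, 49, 48, 46, 49, 49, 49, 56, 53, 52, 54, 54, 53, 51, 53, 51, 48, 52, 53]
```

```bash
python3 - <<'E'
import cv2
m=cv2.imread('pics/w10.png'); cv2.imwrite('pics/w10c.png',cv2.resize(m[90:300,230:430],(571,600),interpolation=cv2.INTER_CUBIC))
E
```

```text
(no output)
```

View pics/w10c.png

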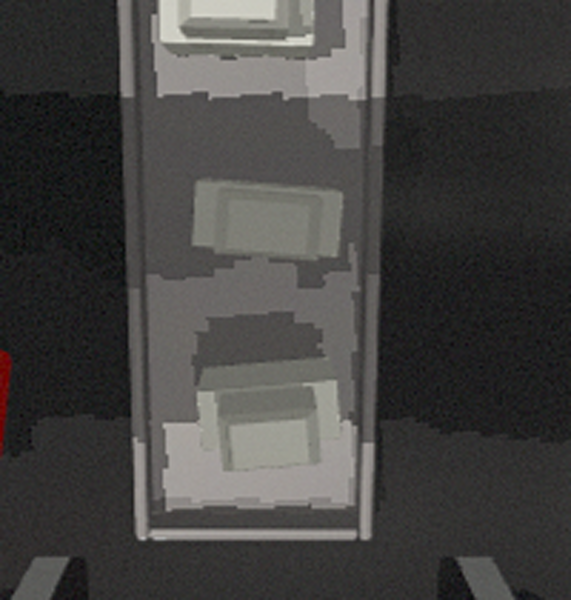

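The crop shows the end spacer d with its tab top at crop (269,443), tilted about −4° in the image. Spacer c is at (268,223), tilted about +3.5°, and both stand upright. I'll turn these into positions.

```bash
python3 - <<'E'
from h import *
d=snap('wrist'); c=lambda u,v:(230+u/2.857,90+v/2.857)
for n,ct,a,b in(('d',(269,443),(232,422),(308,417)),('c',(268,224),(226,195),(312,200))):
    A,B=ray(d,c(*a),.07),ray(d,c(*b),.07); v=B-A; ang=np.degrees(np.arctan2(v[1],v[0])); print(n,ray(d,c(*ct),.07),'width',np.linalg.norm(v),'x-axis deg',ang)
    plan([*ray(d,c(*ct),.07)[:2],.07],np.radians(ang),1)
E
```

```text
d [ 0.44815203 -0.07983556  0.07      ] width 0.017923416807584764 x-axis deg -1.1922734833748763
t 9.88 pos [ 0.4473 -0.0783  0.1507] f [0.8 0.7 0.1] w 0.599 total tool mm [-1.4  1.  80.7] twist [-0.0004  0.0006 -0.0687]
[-1.4, 1.0, 80.7] [-0.0004, 0.0006, -0.0687]
c [ 0.45235974 -0.02906336  0.07      ] width 0.019157997694030867 x-axis deg -8.33769991813481
t 9.88 pos [ 0.4473 -0.0783  0.1507] f [0.8 0.7 0.1] w 0.599 total tool mm [49.5  0.7 80.7] twist [-0.0003  0.0006  0.056 ]
[49.5, 0.7, 80.7] [-0.0003, 0.0006, 0.056]
```

Emit:
arm_command --steps '[{"slide": [-1,1,30],"twist": [0,0,-0.03]},{"slide": [0,0,35],"twist": [0,0,-0.03]},{"slide": [0,0,30],"twist": [0,0,-0.01]},{"slide": [0,0,18],"twist": [0,0,0]},{"slide": [0,0,0],"twist": [0,0,0]},{"slide": [0,0,0],"twist": [0,0,0]}]'

```text
time: 10.62
ee_pos: [0.4484, -0.0797, 0.0385]
tool_rot: [2.243, 2.199, 0.0]
ft_force: [-0.3, 0.1, -0.2]
grip_width: 0.598
gripper_force: 0.0
```

Emit:
arm_command --grip 0 --steps '[{"slide": [0,0,0],"twist": [0,0,0]},{"slide": [0,0,0],"twist": [0,0,0]},{"slide": [0,0,0],"twist": [0,0,0]},{"slide": [0,0,0],"twist": [0,0,0]}]'

```text
time: 11.12
ee_pos: [0.4485, -0.0794, 0.0388]
tool_rot: [2.243, 2.199, 0.002]
ft_force: [-0.5, -0.1, 5.9]
grip_width: 0.265
gripper_force: 58.7
```

```bash
python3 - <<'E'
from h import *
g=cv2.imread('pics/w9.png',0)
for c in(300,308,316,324,332): print(c,[int(x) for x in g[60:260:2,c]])
E
```

```text
300 [188, 191, 167, 137, 93, 96, 101, 98, 99, 99, 98, 98, 95, 101, 95, 95, 95, 96, 97, 98, 96, 94, 95, 98, 97, 97, 94, 96, 99, 100, 95, 96, 98, 99, 111, 117, 115, 112, 112, 106, 104, 104, 100, 91, 132, 134, 132, 130, 132, 134, 131, 130, 132, 133, 129, 128, 133, 132, 131, 128, 134, 129, 126, 129, 132, 93, 94, 94, 106, 112, 148, 143, 145, 156, 78, 31, 41, 91, 104, 98, 100, 96, 97, 93, 120, 116, 102, 70, 48, 31, 30, 37, 30, 39, 40, 38, 53, 144, 220, 177]
308 [192, 193, 168, 141, 107, 162, 98, 103, 101, 102, 104, 105, 102, 102, 99, 101, 101, 100, 101, 103, 103, 105, 103, 102, 101, 100, 101, 102, 101, 105, 104, 101, 103, 99, 103, 114, 118, 118, 114, 113, 110, 109, 99, 93, 135, 133, 132, 133, 131, 132, 133, 132, 133, 134, 132, 133, 135, 133, 135, 131, 130, 131, 130, 131, 131, 94, 93, 93, 108, 110, 147, 144, 148, 104, 93, 95, 48, 51, 80, 99, 100, 103, 20, 17, 18, 11, 10, 19, 16, 30, 38, 39, 34, 32, 36, 42, 46, 41, 145, 221]
316 [187, 189, 174, 145, 165, 187, 187, 184, 113, 112, 111, 114, 112, 112, 113, 109, 112, 109, 113, 113, 110, 111, 110, 108, 111, 112, 114, 111, 110, 113, 111, 111, 116,
[... 558 characters left out ...]
9, 133, 130, 131, 130, 128, 132, 132, 130, 129, 156, 146, 133, 132, 129, 132, 98, 94, 94, 106, 147, 147, 144, 146, 124, 90, 50, 44, 53, 52, 55, 53, 54, 16, 25, 20, 21, 5, 5, 19, 38, 40, 37, 44, 39, 44, 42, 44, 41, 111, 217]
332 [185, 187, 168, 146, 98, 141, 142, 144, 142, 141, 141, 141, 102, 102, 101, 100, 98, 103, 102, 105, 102, 101, 101, 100, 101, 101, 100, 102, 102, 102, 101, 99, 101, 104, 101, 114, 117, 116, 117, 116, 114, 113, 107, 97, 130, 129, 130, 129, 132, 131, 130, 131, 130, 130, 130, 132, 131, 127, 149, 162, 129, 133, 131, 130, 132, 101, 95, 91, 131, 147, 146, 141, 146, 118, 127, 123, 56, 54, 71, 73, 70, 76, 66, 33, 13, 14, 21, 12, 18, 24, 26, 32, 38, 39, 39, 36, 47, 33, 219, 219]
```

The spacer is gripped (0.265, 59 N). Lifting, then hovering over the clamp so the wrist camera sees the gap.

Emit:
arm_command --steps '[{"slide": [0,0,-15],"twist": [0,0,0]},{"slide": [0,0,-30],"twist": [0,0,0]},{"slide": [0,0,-35],"twist": [0,0,0]},{"slide": [0,0,-40],"twist": [0,0,0]},{"slide": [0,0,0],"twist": [0,0,0]}]'

```text
time: 11.75
ee_pos: [0.4496, -0.0797, 0.1615]
tool_rot: [2.242, 2.196, 0.008]
ft_force: [-0.1, 0.2, -1.1]
grip_width: 0.265
gripper_force: 59.1
```

```bash
python3 - <<'E'
from h import *
plan([.6245,-.070,.16],YAW,6)
E
```

```text
t 11.75 pos [ 0.4496 -0.0797  0.1615] f [-0.1  0.2 -1.1] w 0.265 total tool mm [ 13.2 174.6   2.6] twist [ 0.0061 -0.0012 -0.1359]
[2.2, 29.1, 0.4] [0.001, -0.0002, -0.0227]
[1.5, 29.2, 0.4] [0.001, -0.0002, -0.0227]
[0.9, 29.2, 0.4] [0.001, -0.0002, -0.0227]
[0.2, 29.2, 0.3] [0.001, -0.0002, -0.0227]
[-0.4, 29.2, 0.3] [0.001, -0.0002, -0.0227]
[-1.1, 29.2, 0.3] [0.001, -0.0002, -0.0227]
```

Emit:
arm_command --steps '[{"slide": [2,29,0],"twist": [0,0,-0.023]},{"slide": [1.5,29,0],"twist": [0,0,-0.023]},{"slide": [1,29,0],"twist": [0,0,-0.023]},{"slide": [0,29,0],"twist": [0,0,-0.023]},{"slide": [-0.5,29,0],"twist": [0,0,-0.023]},{"slide": [-1,29,0],"twist": [0,0,-0.023]},{"slide": [0,0,0],"twist": [0,0,0]},{"slide": [0,0,0],"twist": [0,0,0]}]'

```text
time: 12.75
ee_pos: [0.6209, -0.0704, 0.1577]
tool_rot: [-2.087, -2.347, 0.001]
ft_force: [-0.3, -0.3, -0.8]
grip_width: 0.263
gripper_force: 59.2
```

```bash
python3 - <<'E'
from h import *
import pickle
plan([.6192,-.0237,.16],YAW,1)
d=snap('wrist','w11.png'); pickle.dump(d,open('w11.pkl','wb')); g=cv2.cvtColor(d['pixels'],cv2.COLOR_RGB2GRAY)
M=np.array([.6257,-.0798,0])
for y,z in((-2,.043),(-2,.01),(33,.044),(33,.01),(-32,.036)): print(y,z,proj(d,M+HY*(y+32)/1e3+[0,0,z]).round(1))
for s in(-.041,.041): print('blade',proj(d,M+HX*s+[0,0,.036]).round(1))
for c in(310,318,326,334,342): print(c,[int(x) for x in g[60:262:2,c]])
r=int(proj(d,M+HY*.045+[0,0,.03])[1]); print('row',r,g[r,250:400:2].tolist()); print(proj(d,M+HY*.045-HX*.0205+[0,0,.03]),proj(d,M+HY*.045+HX*.0205+[0,0,.03]))
E
```

```text
t 12.75 pos [ 0.6209 -0.0704  0.1577] f [-0.3 -0.3 -0.8] w 0.263 total tool mm [46.5  3.8 -2.3] twist [-0.0011  0.0002  0.0015]
[46.5, 3.8, -2.3] [-0.0011, 0.0002, 0.0015]
-2 0.043 [328.  205.3]
-2 0.01 [327.3 198.8]
33 0.044 [328.3 157.7]
33 0.01 [327.6 156.1]
-32 0.036 [327.6 241.4]
blade [275.9 241.3]
blade [379.3 241.5]
310 [120, 160, 188, 199, 203, 124, 122, 120, 121, 115, 109, 100, 94, 107, 109, 108, 109, 105, 107, 108, 107, 105, 108, 106, 109, 102, 106, 104, 107, 108, 107, 107, 111, 108, 106, 108, 106, 107, 108, 107, 107, 122, 127, 125, 122, 123, 119, 116, 112, 106, 116, 144, 143, 142, 141, 142, 142, 142, 144, 141, 144, 142, 142, 141, 142, 141, 143, 140, 142, 141, 134, 103, 107, 101, 121, 118, 117, 154, 224, 112, 74, 57, 44, 112, 105, 104, 106, 105, 105, 125, 126, 129, 99, 85, 75, 64, 56, 66, 102, 119, 119]
318 [115, 154, 179, 195, 198, 201, 207, 126, 124, 119, 110, 102, 106, 112, 112, 114, 115, 111, 113, 113, 111, 110, 113, 112, 110, 114, 115, 114, 114, 112, 113, 114, 112, 114, 115, 113, 108, 117, 113, 115, 110, 116, 126, 129, 125, 125, 126, 121, 120, 110, 123, 147, 144, 145,
[... 1423 characters left out ...]
1, 124, 128, 126, 125, 127, 119, 123, 143, 145, 143, 146, 145, 146, 143, 145, 145, 144, 140, 173, 171, 174, 145, 144, 140, 144, 144, 137, 104, 102, 101, 120, 119, 114, 150, 161, 129, 102, 89, 52, 81, 81, 79, 86, 79, 77, 62, 42, 27, 28, 24, 35, 36, 48, 46, 129, 119, 119]
row 183 [51, 48, 46, 48, 52, 53, 51, 48, 48, 46, 156, 171, 171, 171, 172, 172, 172, 175, 172, 135, 152, 138, 143, 142, 142, 127, 136, 144, 141, 141, 143, 145, 142, 141, 147, 145, 142, 144, 147, 145, 144, 145, 141, 143, 174, 169, 173, 172, 173, 169, 150, 117, 140, 141, 142, 142, 141, 173, 173, 173, 166, 171, 166, 171, 168, 148, 127, 178, 170, 169, 169, 155, 100, 120, 142]
[301.41919256 183.3571757 ] [354.22459677 183.47038845]
```

Wrist view w11: the pad face is at rows 201–207 and the cartridge end at row ~160.5, so the gap is about 34.6 mm. That's two spacers, as the long cartridge implies. The wrist measurement sits 1.8 mm toward −y of prediction, and I use that same measurement for both spacer and gap. First target: TCP (0.6196, −0.0269).

```bash
python3 - <<'E'
from h import *
plan([.6196,-.0269,.0700],YAW,1)
E
```

```text
t 12.8 pos [ 0.6208 -0.0703  0.1579] f [-0.4  0.2 -0.5] w 0.27 total tool mm [43.3  3.9 87.9] twist [-0.0006 -0.0001  0.0016]
[43.3, 3.9, 87.9] [-0.0006, -0.0001, 0.0016]
```

Emit:
arm_command --steps '[{"slide": [21,2,0],"twist": [0,0,0]},{"slide": [22,2,0],"twist": [0,0,0]},{"slide": [0,0,30],"twist": [0,0,0]},{"slide": [0,0,35],"twist": [0,0,0]},{"slide": [0,0,18],"twist": [0,0,0]},{"slide": [0,0,0],"twist": [0,0,0]},{"slide": [0,0,0],"twist": [0,0,0]}]'

```text
time: 13.68
ee_pos: [0.6213, -0.0267, 0.0764]
tool_rot: [2.086, 2.348, 0.002]
ft_force: [-0.2, -0.6, -0.3]
grip_width: 0.262
gripper_force: 59.2
```

```bash
python3 - <<'E'
from h import *
plan([.6196,-.0269,.043],YAW,1)
E
```

```text
t 13.68 pos [ 0.6213 -0.0267  0.0764] f [-0.2 -0.6 -0.3] w 0.262 total tool mm [-0.  -1.8 33.4] twist [ 0.0018 -0.      0.0025]
[-0.0, -1.8, 33.4] [0.0018, -0.0, 0.0025]
```

Emit:
arm_command --steps '[{"slide": [0,-1.5,0],"twist": [0,0,0]},{"slide": [0,0,8],"twist": [0,0,0]},{"slide": [0,0,8],"twist": [0,0,0]},{"slide": [0,0,7],"twist": [0,0,0]},{"slide": [0,0,0],"twist": [0,0,0]}]'

```text
time: 14.3
ee_pos: [0.6185, -0.0269, 0.0511]
tool_rot: [-2.086, -2.348, 0.002]
ft_force: [0.3, -0.0, -1.0]
grip_width: 0.263
gripper_force: 59.2
```

```bash
python3 - <<'E'
from h import *
plan([.6196,-.0269,.043],YAW,1)
E
```

```text
t 14.3 pos [ 0.6185 -0.0269  0.0511] f [ 0.3 -0.  -1. ] w 0.263 total tool mm [-0.1  1.1  8.1] twist [-0.0014 -0.      0.0025]
[-0.1, 1.1, 8.1] [-0.0014, -0.0, 0.0025]
```

Emit:
arm_command --steps '[{"slide": [0,0.5,4],"twist": [0,0,0]},{"slide": [0,0,3],"twist": [0,0,0]},{"slide": [0,0,1],"twist": [0,0,0]},{"slide": [0,0,0],"twist": [0,0,0]}]'

```text
time: 14.8
ee_pos: [0.6196, -0.0269, 0.0439]
tool_rot: [-2.087, -2.348, 0.0]
ft_force: [-0.9, -0.4, -0.2]
grip_width: 0.261
gripper_force: 59.2
```

Emit:
arm_command --steps '[{"slide": [1,0,0.5],"twist": [0,0,0]},{"slide": [1,0,0],"twist": [0,0,0]},{"slide": [0,0,0],"twist": [0,0,0]}]'

```text
time: 15.18
ee_pos: [0.6194, -0.025, 0.0436]
tool_rot: [2.086, 2.348, 0.0]
ft_force: [-0.1, -1.1, -0.0]
grip_width: 0.259
gripper_force: 59.2
```

Emit:
arm_command --steps '[{"slide": [0.7,0,0],"twist": [0,0,0]},{"slide": [0,0,0],"twist": [0,0,0]}]'

```text
time: 15.42
ee_pos: [0.6194, -0.0244, 0.0436]
tool_rot: [2.087, 2.348, 0.0]
ft_force: [0.9, -1.0, -0.6]
grip_width: 0.266
gripper_force: 59.2
```

Emit:
arm_command --steps '[{"slide": [0.8,0,0],"twist": [0,0,0]},{"slide": [0,0,0],"twist": [0,0,0]}]'

```text
time: 15.68
ee_pos: [0.6193, -0.0242, 0.0436]
tool_rot: [2.087, 2.347, -0.001]
ft_force: [0.7, -4.0, -0.5]
grip_width: 0.263
gripper_force: 59.2
```

Emit:
arm_command --steps '[{"slide": [0.8,0,0],"twist": [0,0,0]},{"slide": [0,0,0],"twist": [0,0,0]}]'

```text
time: 15.92
ee_pos: [0.6192, -0.0241, 0.0436]
tool_rot: [2.087, 2.346, -0.001]
ft_force: [1.9, -6.6, 0.2]
grip_width: 0.262
gripper_force: 59.2
```

Contact at TCP y = −0.0242, 6.6 N: the spacer is against the cartridge, which is against the stop. I'll ease off, release and rise, then go to spacer c.

Emit:
arm_command --grip 0.5 --steps '[{"slide": [-1.2,0,0.3],"twist": [0,0,0]},{"slide": [0,0,0],"twist": [0,0,0]},{"slide": [0,0,0],"twist": [0,0,0]},{"slide": [0,0,-30],"twist": [0,0,0]},{"slide": [0,0,-40],"twist": [0,0,0]},{"slide": [0,0,-40],"twist": [0,0,0]},{"slide": [0,0,0],"twist": [0,0,0]},{"slide": [0,0,0],"twist": [0,0,0]}]'

```text
time: 16.92
ee_pos: [0.6189, -0.0234, 0.1527]
tool_rot: [-2.086, -2.348, -0.0]
ft_force: [0.2, -0.5, -0.3]
grip_width: 0.498
gripper_force: 0.0
```

```bash
python3 - <<'E'
from h import *
plan([.4524,-.0291,.15],np.radians(-8.3),6)
E
```

```text
t 16.93 pos [ 0.6189 -0.0234  0.1527] f [ 0.2 -0.5 -0.3] w 0.498 total tool mm [  14.  -166.     2.8] twist [-0.0006 -0.0005  0.2633]
[2.3, -27.7, 0.5] [-0.0001, -0.0001, 0.0439]
[1.1, -27.7, 0.5] [-0.0001, -0.0001, 0.0439]
[-0.1, -27.8, 0.5] [-0.0001, -0.0001, 0.0439]
[-1.3, -27.7, 0.5] [-0.0001, -0.0001, 0.0439]
[-2.5, -27.7, 0.5] [-0.0001, -0.0001, 0.0439]
[-3.7, -27.5, 0.4] [-0.0001, -0.0001, 0.0439]
```

Emit:
arm_command --steps '[{"slide": [2.5,-27.5,0.5],"twist": [0,0,0.044]},{"slide": [1,-27.5,0.5],"twist": [0,0,0.044]},{"slide": [0,-28,0.5],"twist": [0,0,0.044]},{"slide": [-1.5,-28,0.5],"twist": [0,0,0.044]},{"slide": [-2.5,-27.5,0.5],"twist": [0,0,0.044]},{"slide": [-3.5,-27.5,0],"twist": [0,0,0.044]},{"slide": [0,0,0],"twist": [0,0,0]},{"slide": [0,0,0],"twist": [0,0,0]}]'

```text
time: 17.92
ee_pos: [0.453, -0.0288, 0.1504]
tool_rot: [-2.376, -2.055, 0.0]
ft_force: [-0.2, 0.8, 0.3]
grip_width: 0.496
gripper_force: 0.0
```

```bash
python3 - <<'E'
from h import *
import pickle
plan([.4524,-.0291,.037],np.radians(-8.3),1)
d=snap('wrist','w12.png'); pickle.dump(d,open('w12.pkl','wb')); g=cv2.cvtColor(d['pixels'],cv2.COLOR_RGB2GRAY)
u,v=proj(d,[.4524,-.0291,.07]); print(u,v)
yd=np.array([np.sin(np.radians(8.3)),np.cos(np.radians(8.3)),0]); P=np.array([.4524,-.0291,0])
for o,z in((8,.004),(8,.042),(7,.042),(7,.066),(5,.07),(-5,.07),(-7,.066),(-7,.042),(-8,.042),(-8,.011)): print(o,z,proj(d,P+yd*o/1e3+[0,0,z]).round(1))
u,v=int(u),int(v)
for c in(u-40,u-20,u-12,u-4,u+4,u+12,u+20): print(c,g[v-40:v+40,c].tolist())
E
```

```text
t 17.93 pos [ 0.453  -0.0288  0.1504] f [-0.2  0.8  0.3] w 0.496 total tool mm [ -0.4  -0.5 113.4] twist [-0.0002 -0.      0.0001]
[-0.4, -0.5, 113.4] [-0.0002, -0.0, 0.0001]
321.71538579908037 243.5107236631461
8 0.004 [321.8 213.5]
8 0.042 [321.7 223.1]
7 0.042 [321.7 224.4]
7 0.066 [321.7 232. ]
5 0.07 [321.7 236.3]
-5 0.07 [321.7 250.6]
-7 0.066 [321.7 251.7]
-7 0.042 [321.7 242.5]
-8 0.042 [321.7 243.8]
-8 0.011 [321.8 233.9]
281 [104, 101, 102, 104, 102, 101, 105, 102, 103, 103, 106, 105, 99, 101, 101, 104, 103, 99, 101, 102, 101, 100, 100, 100, 97, 97, 103, 99, 101, 87, 92, 79, 80, 75, 84, 71, 63, 62, 58, 58, 59, 58, 59, 62, 58, 64, 59, 60, 61, 65, 64, 69, 67, 66, 65, 70, 66, 69, 70, 75, 76, 83, 89, 90, 88, 92, 90, 136, 136, 134, 136, 138, 137, 142, 140, 144, 145, 146, 146, 146]
301 [77, 73, 76, 77, 80, 79, 73, 78, 82, 76, 76, 72, 94, 108, 110, 107, 110, 107, 110, 110, 126, 159, 159, 158, 132, 130, 131, 128, 128, 159, 157, 160, 158, 159, 158, 157, 156, 157, 155, 156, 161, 107, 99, 103, 102, 103, 103, 102, 104, 102, 103, 101, 103, 103, 103, 103, 102, 100, 162, 160, 161, 161, 15
[... 1355 characters left out ...]
, 112, 128, 120, 110, 110, 110, 110, 111, 108, 109, 117, 120, 120, 129, 159, 160, 157, 158, 158, 156, 157, 160, 158, 157, 157, 158, 160, 159, 159, 141, 102, 154, 104, 151, 159, 158, 158, 157, 159, 157, 156, 155, 157, 155, 157, 159, 154, 158, 156, 154, 156, 153, 154, 154, 152, 155, 153, 153, 154, 153]
341 [106, 108, 102, 104, 100, 104, 104, 80, 72, 78, 75, 74, 73, 101, 110, 110, 109, 111, 110, 112, 106, 132, 158, 161, 160, 157, 157, 160, 159, 158, 158, 158, 158, 158, 158, 159, 155, 159, 158, 160, 160, 142, 108, 104, 107, 105, 104, 103, 103, 103, 160, 157, 159, 157, 158, 160, 158, 157, 157, 156, 156, 155, 154, 154, 155, 153, 153, 153, 157, 155, 152, 154, 154, 152, 155, 152, 152, 154, 153, 153]
```

c's profile matches the expected rows to within about 0.8 px (0.5 mm). I'll grasp slightly toward −y so the pads stay clear of the first spacer's tab.

Emit:
arm_command --steps '[{"slide": [-2.5,-0.5,30],"twist": [0,0,0]},{"slide": [0,0,35],"twist": [0,0,0]},{"slide": [0,0,30],"twist": [0,0,0]},{"slide": [0,0,17],"twist": [0,0,0]},{"slide": [0,0,0],"twist": [0,0,0]},{"slide": [0,0,0],"twist": [0,0,0]}]'

```text
time: 18.73
ee_pos: [0.4526, -0.0317, 0.0392]
tool_rot: [2.377, 2.053, 0.0]
ft_force: [1.1, -0.4, -0.0]
grip_width: 0.5
gripper_force: 0.0
```

Emit:
arm_command --grip 0 --steps '[{"slide": [0,0,0],"twist": [0,0,0]},{"slide": [0,0,0],"twist": [0,0,0]},{"slide": [0,0,0],"twist": [0,0,0]},{"slide": [0,0,0],"twist": [0,0,0]}]'

```text
time: 19.23
ee_pos: [0.4526, -0.0314, 0.0396]
tool_rot: [2.377, 2.053, 0.003]
ft_force: [-2.1, -0.3, 4.7]
grip_width: 0.26
gripper_force: 58.6
```

Emit:
arm_command --steps '[{"slide": [0,0,-15],"twist": [0,0,0]},{"slide": [0,0,-30],"twist": [0,0,0]},{"slide": [0,0,-35],"twist": [0,0,0]},{"slide": [0,0,-40],"twist": [0,0,0]},{"slide": [0,0,0],"twist": [0,0,0]}]'

```text
time: 19.85
ee_pos: [0.4539, -0.0315, 0.1623]
tool_rot: [2.376, 2.052, 0.01]
ft_force: [0.1, 0.8, -1.3]
grip_width: 0.262
gripper_force: 59.0
```

```bash
python3 - <<'E'
from h import *
plan([.6245,-.070,.16],YAW,7)
E
```

```text
t 19.85 pos [ 0.4539 -0.0315  0.1623] f [ 0.1  0.8 -1.3] w 0.262 total tool mm [-13.2 174.4   3.2] twist [ 0.006  -0.0025 -0.2619]
[-1.9, 24.9, 0.5] [0.0009, -0.0004, -0.0374]
[-2.8, 24.8, 0.4] [0.0009, -0.0004, -0.0374]
[-3.7, 24.7, 0.4] [0.0009, -0.0004, -0.0374]
[-4.7, 24.5, 0.4] [0.0009, -0.0004, -0.0374]
[-5.6, 24.4, 0.4] [0.0009, -0.0004, -0.0374]
[-6.5, 24.1, 0.4] [0.0009, -0.0004, -0.0374]
[-7.4, 23.9, 0.3] [0.0009, -0.0004, -0.0374]
```

Emit:
arm_command --steps '[{"slide": [-2,25,0],"twist": [0,0,-0.037]},{"slide": [-3,25,0],"twist": [0,0,-0.037]},{"slide": [-3.5,25,0],"twist": [0,0,-0.037]},{"slide": [-4.5,24.5,0],"twist": [0,0,-0.037]},{"slide": [-5.5,24.5,0],"twist": [0,0,-0.037]},{"slide": [-6.5,24,0],"twist": [0,0,-0.037]},{"slide": [-7.5,26,0],"twist": [0,0,-0.038]},{"slide": [0,0,0],"twist": [0,0,0]}]'

```text
time: 20.85
ee_pos: [0.6257, -0.0705, 0.1581]
tool_rot: [2.091, 2.344, -0.002]
ft_force: [-0.7, -0.5, -0.4]
grip_width: 0.262
gripper_force: 59.1
```

Emit:
arm_command --steps '[{"slide": [0,0,0],"twist": [0,0,0]}]'

```text
time: 20.98
ee_pos: [0.6244, -0.0702, 0.1585]
tool_rot: [-2.092, -2.343, 0.001]
ft_force: [0.0, -0.2, -0.5]
grip_width: 0.264
gripper_force: 59.1
```

```bash
python3 - <<'E'
from h import *
import pickle
plan([.6245,-.0700,.16],YAW,1)
d=snap('wrist','w13.png'); pickle.dump(d,open('w13.pkl','wb')); g=cv2.cvtColor(d['pixels'],cv2.COLOR_RGB2GRAY)
M=np.array([.6257,-.0798,0]); Q=lambda y,z:proj(d,M+HY*(y+32)/1e3+[0,0,z]).round(1)
for y,z in((-2,.043),(-2,.01),(33,.044)): print(y,z,Q(y,z))
print('spacer1 pred (centre 24)',[(o,z,Q(24+o,z)[1]) for o,z in((8,.046),(7,.07),(5,.074),(-5,.074),(-7,.07),(-7,.046),(-8,.046),(-8,.015))])
for c in(312,318,324,330,336): print(c,[int(x) for x in g[120:222,c]])
E
```

```text
t 20.98 pos [ 0.6244 -0.0702  0.1585] f [ 0.  -0.2 -0.5] w 0.264 total tool mm [ 0.2  0.1 -1.5] twist [-0.0009  0.     -0.0025]
[0.2, 0.1, -1.5] [-0.0009, 0.0, -0.0025]
-2 0.043 [323.1 204.9]
-2 0.01 [323.  198.4]
33 0.044 [323.1 157.3]
spacer1 pred (centre 24) [(8, 0.046, np.float64(158.8)), (7, 0.07, np.float64(161.8)), (5, 0.074, np.float64(165.3)), (-5, 0.074, np.float64(180.8)), (-7, 0.07, np.float64(183.3)), (-7, 0.046, np.float64(179.8)), (-8, 0.046, np.float64(181.2)), (-8, 0.015, np.float64(177.4))]
312 [115, 115, 117, 115, 113, 112, 116, 116, 116, 117, 114, 114, 117, 114, 115, 117, 117, 113, 114, 108, 119, 122, 124, 127, 130, 129, 128, 125, 128, 130, 126, 129, 123, 125, 122, 116, 119, 114, 107, 108, 131, 136, 119, 126, 126, 127, 136, 139, 136, 135, 134, 138, 139, 135, 136, 135, 136, 136, 136, 137, 136, 135, 137, 121, 121, 145, 145, 144, 147, 146, 145, 144, 142, 148, 145, 142, 142, 161, 222, 230, 132, 96, 105, 105, 104, 103, 99, 121, 124, 119, 116, 207, 230, 224, 223, 222, 206, 155, 174, 158, 160, 163]
318 [120, 119, 120, 117, 120, 117, 119, 119, 119, 120, 117, 119, 121, 118
[... 1274 characters left out ...]
111, 144, 141, 144, 140, 143, 140, 144, 143, 141, 145, 143, 144, 141, 144, 144, 126, 105, 104, 105, 106, 106, 102, 120, 124, 122, 121, 164, 161, 160, 160, 161, 152, 128, 77, 52, 49, 47]
336 [115, 116, 113, 115, 115, 112, 115, 115, 112, 115, 115, 116, 112, 114, 113, 115, 116, 111, 114, 111, 115, 118, 121, 130, 133, 131, 133, 129, 132, 129, 131, 128, 129, 127, 126, 125, 121, 118, 113, 119, 131, 136, 120, 126, 126, 129, 132, 128, 130, 127, 128, 129, 126, 123, 126, 127, 128, 126, 128, 128, 127, 127, 127, 123, 115, 144, 146, 142, 143, 143, 143, 144, 145, 145, 143, 143, 146, 143, 147, 147, 127, 104, 105, 104, 104, 106, 102, 117, 126, 128, 124, 119, 160, 161, 162, 160, 149, 125, 142, 140, 143, 147]
```

Measured gap is 18.8 mm (first spacer's back face at +15.1, pad at −3.7). The second spacer's TCP target is (0.6215, −0.0439).

Emit:
arm_command --steps '[{"slide": [13,0,0],"twist": [0,0,0]},{"slide": [13.5,0,0],"twist": [0,0,0]},{"slide": [0,0,30],"twist": [0,0,0]},{"slide": [0,0,35],"twist": [0,0,0]},{"slide": [0,0,12],"twist": [0,0,0]},{"slide": [0,0,0],"twist": [0,0,0]},{"slide": [0,0,0],"twist": [0,0,0]}]'

```text
time: 21.9
ee_pos: [0.6229, -0.0435, 0.0831]
tool_rot: [2.09, 2.344, 0.002]
ft_force: [-0.4, -1.0, -0.2]
grip_width: 0.266
gripper_force: 59.4
```

```bash
python3 - <<'E'
from h import *
plan([.6215,-.0439,.0436],YAW,1)
E
```

```text
t 21.9 pos [ 0.6229 -0.0435  0.0831] f [-0.4 -1.  -0.2] w 0.266 total tool mm [-0.2 -1.5 39.5] twist [ 0.0019 -0.     -0.0014]
[-0.2, -1.5, 39.5] [0.0019, -0.0, -0.0014]
```

Emit:
arm_command --steps '[{"slide": [0,-0.7,8],"twist": [0,0,0]},{"slide": [0,0,6],"twist": [0,0,0]},{"slide": [0,0,5],"twist": [0,0,0]},{"slide": [0,0,0],"twist": [0,0,0]}]'

```text
time: 22.4
ee_pos: [0.6211, -0.0438, 0.0622]
tool_rot: [-2.091, -2.344, 0.001]
ft_force: [0.8, 0.4, -1.0]
grip_width: 0.263
gripper_force: 59.4
```

Emit:
arm_command --steps '[{"slide": [0,0,4],"twist": [0,0,0]},{"slide": [0,0,4],"twist": [0,0,0]},{"slide": [0,0,0],"twist": [0,0,0]}]'

```text
time: 22.78
ee_pos: [0.6212, -0.0437, 0.0543]
tool_rot: [-2.091, -2.344, 0.001]
ft_force: [0.1, 1.0, -0.2]
grip_width: 0.265
gripper_force: 59.4
```

Emit:
arm_command --steps '[{"slide": [0,0,4],"twist": [0,0,0]},{"slide": [0,0,4],"twist": [0,0,0]},{"slide": [0,0,2],"twist": [0,0,0]},{"slide": [0,0,0],"twist": [0,0,0]}]'

```text
time: 23.28
ee_pos: [0.6213, -0.0438, 0.0445]
tool_rot: [-2.091, -2.344, 0.0]
ft_force: [-0.4, -0.2, -1.5]
grip_width: 0.267
gripper_force: 59.4
```

Inserted fully without resistance. Lowering the last 0.7 mm, releasing and rising.

Emit:
arm_command --grip 0.5 --steps '[{"slide": [0,0,0.7],"twist": [0,0,0]},{"slide": [0,0,0],"twist": [0,0,0]},{"slide": [0,0,0],"twist": [0,0,0]},{"slide": [0,0,-30],"twist": [0,0,0]},{"slide": [0,0,-40],"twist": [0,0,0]},{"slide": [0,0,-35],"twist": [0,0,0]},{"slide": [-20,0,0],"twist": [0,0,0]},{"slide": [-17,0,0],"twist": [0,0,0]}]'

```text
time: 24.28
ee_pos: [0.6254, -0.0818, 0.1485]
tool_rot: [-2.091, -2.344, 0.0]
ft_force: [-0.3, -0.1, -0.2]
grip_width: 0.5
gripper_force: 0.0
```

Emit:
arm_command --steps '[{"slide": [0,0,0],"twist": [0,0,0]},{"slide": [0,0,0],"twist": [0,0,0]}]'

```text
time: 24.52
ee_pos: [0.6253, -0.0802, 0.148]
tool_rot: [-2.091, -2.343, 0.001]
ft_force: [-0.7, 0.2, 0.2]
grip_width: 0.5
gripper_force: 0.0
```

```bash
python3 - <<'E'
from h import *
import pickle
plan([.6258,-.0808,.0415],YAW,1)
d=snap('wrist','w14.png'); pickle.dump(d,open('w14.pkl','wb')); g=cv2.cvtColor(d['pixels'],cv2.COLOR_RGB2GRAY)
M=np.array([.6257,-.0798,0]); Q=lambda y,z,x=0:proj(d,M+HX*x+HY*(y+32)/1e3+[0,0,z]).round(1)
for c,y in((23.1,'s1'),(5.9,'s2')): print(y,[(o,z,Q(c+o,z)) for o,z in((5,.074),(-5,.074),(-7,.07),(-8,.046))])
print('pad',Q(-3.7,.043),'blades',Q(-33.8,.036,-.041),Q(-33.8,.036,.041))
for c in(316,324,332): print(c,[int(x) for x in g[130:230,c]])
# blade & pointer columns
u=int(Q(-33.8,.036,-.041)[0]);v=int(Q(-33.8,.036)[1]); u2=int(Q(-33.8,.036,.041)[0])
for c in [*range(u-4,u+14,3),*range(u2-13,u2+5,3)]: print(c,g[v-16:v+12,c].tolist())
E
```

```text
t 24.52 pos [ 0.6253 -0.0802  0.148 ] f [-0.7  0.2  0.2] w 0.5 total tool mm [ -0.7   0.6 106.5] twist [-0.0014 -0.0004 -0.0017]
[-0.7, 0.6, 106.5] [-0.0014, -0.0004, -0.0017]
s1 [(5, 0.074, array([323.9, 151.1])), (-5, 0.074, array([323.9, 167.7])), (-7, 0.07, array([323.8, 170.5])), (-8, 0.046, array([323.7, 169.5]))]
s2 [(5, 0.074, array([323.9, 179.4])), (-5, 0.074, array([323.9, 195.3])), (-7, 0.07, array([323.8, 197.6])), (-8, 0.046, array([323.7, 194.1]))]
pad [323.7 195.8] blades [269.8 234. ] [377.5 234. ]
316 [115, 113, 115, 115, 111, 112, 110, 114, 113, 110, 114, 108, 106, 103, 97, 108, 129, 116, 113, 115, 124, 123, 122, 123, 125, 126, 126, 121, 124, 127, 126, 127, 124, 126, 126, 126, 124, 125, 105, 106, 104, 127, 114, 110, 106, 111, 116, 114, 120, 125, 121, 123, 123, 123, 125, 125, 123, 124, 124, 124, 121, 123, 125, 125, 125, 120, 108, 110, 114, 113, 113, 110, 106, 106, 147, 144, 118, 137, 120, 50, 40, 48, 43, 45, 53, 54, 50, 52, 49, 55, 50, 54, 54, 54, 37, 19, 14, 21, 24, 14]
324 [118, 116, 116, 116, 115, 112, 112, 111, 114, 110, 111, 104, 102, 101, 93, 108, 127, 115, 11
[... 1793 characters left out ...]
, 146, 146, 146]
367 [135, 133, 135, 134, 135, 135, 135, 129, 166, 166, 167, 165, 162, 162, 131, 170, 170, 169, 168, 161, 159, 158, 160, 155, 224, 224, 221, 220]
370 [127, 130, 128, 132, 130, 128, 167, 49, 14, 18, 20, 16, 11, 34, 131, 173, 171, 169, 168, 162, 161, 161, 163, 160, 154, 226, 224, 225]
373 [130, 134, 133, 133, 131, 133, 145, 44, 19, 22, 20, 12, 24, 16, 25, 30, 39, 22, 51, 162, 160, 158, 159, 157, 153, 221, 223, 220]
376 [133, 131, 129, 130, 131, 132, 139, 45, 12, 22, 22, 17, 12, 21, 22, 35, 38, 35, 30, 134, 134, 130, 124, 128, 125, 154, 114, 110]
379 [161, 161, 162, 163, 129, 123, 125, 125, 130, 61, 27, 27, 21, 20, 25, 39, 37, 35, 33, 169, 166, 167, 167, 166, 166, 169, 166, 164]
```

The pointers and blade tops are both at rows 233–236, so they are level. Both spacers' tops are where expected (150–167 and 179–195), upright. Re-grasping the handle now. The geometry calls for 9 mm of travel past the mark: about 4 mm of play, then 5 mm of pad.

Emit:
arm_command --steps '[{"slide": [-0.5,0.5,30],"twist": [0,0,0]},{"slide": [0,0,35],"twist": [0,0,0]},{"slide": [0,0,27],"twist": [0,0,0]},{"slide": [0,0,14],"twist": [0,0,0]},{"slide": [0,0,0],"twist": [0,0,0]},{"slide": [0,0,0],"twist": [0,0,0]}]'

```text
time: 25.32
ee_pos: [0.6269, -0.081, 0.0441]
tool_rot: [2.09, 2.344, 0.002]
ft_force: [-0.1, -0.7, 0.8]
grip_width: 0.501
gripper_force: 0.0
```

Emit:
arm_command --grip 0 --steps '[{"slide": [0,0,0],"twist": [0,0,0]},{"slide": [0,0,0],"twist": [0,0,0]},{"slide": [0,0,0],"twist": [0,0,0]},{"slide": [0,0,0],"twist": [0,0,0]},{"slide": [0,0,0],"twist": [0,0,0]}]'

```text
time: 25.95
ee_pos: [0.626, -0.0813, 0.0443]
tool_rot: [-2.091, -2.344, -0.001]
ft_force: [-6.3, 1.0, 9.8]
grip_width: 0.262
gripper_force: 59.5
```

Emit:
arm_command --steps '[{"slide": [1,0,0],"twist": [0,0,0]},{"slide": [1,0,0],"twist": [0,0,0]},{"slide": [0,0,0],"twist": [0,0,0]},{"slide": [0,0,0],"twist": [0,0,0]}]'

```text
time: 26.45
ee_pos: [0.6258, -0.0803, 0.0443]
tool_rot: [2.092, 2.343, -0.0]
ft_force: [-4.6, -2.4, 7.8]
grip_width: 0.266
gripper_force: 59.3
```

Emit:
arm_command --steps '[{"slide": [1,0,0],"twist": [0,0,0]},{"slide": [1,0,0],"twist": [0,0,0]},{"slide": [0,0,0],"twist": [0,0,0]},{"slide": [0,0,0],"twist": [0,0,0]}]'

```text
time: 26.95
ee_pos: [0.6256, -0.0785, 0.0443]
tool_rot: [2.092, 2.342, -0.0]
ft_force: [-4.1, -3.4, 6.6]
grip_width: 0.262
gripper_force: 59.3
```

Emit:
arm_command --steps '[{"slide": [1,0,0],"twist": [0,0,0]},{"slide": [1,0,0],"twist": [0,0,0]},{"slide": [0,0,0],"twist": [0,0,0]},{"slide": [0,0,0],"twist": [0,0,0]}]'

```text
time: 27.45
ee_pos: [0.6255, -0.0769, 0.0443]
tool_rot: [2.092, 2.342, -0.001]
ft_force: [-4.7, -4.4, 6.2]
grip_width: 0.266
gripper_force: 59.2
```

Emit:
arm_command --steps '[{"slide": [1,0,0],"twist": [0,0,0]},{"slide": [1,0,0],"twist": [0,0,0]},{"slide": [0,0,0],"twist": [0,0,0]},{"slide": [0,0,0],"twist": [0,0,0]}]'

```text
time: 27.95
ee_pos: [0.6253, -0.0754, 0.0444]
tool_rot: [2.092, 2.341, -0.001]
ft_force: [-4.0, -6.1, 6.5]
grip_width: 0.266
gripper_force: 59.1
```

Emit:
arm_command --steps '[{"slide": [1,0,0],"twist": [0,0,0]},{"slide": [0.5,0,0],"twist": [0,0,0]},{"slide": [0,0,0],"twist": [0,0,0]},{"slide": [0,0,0],"twist": [0,0,0]}]'

```text
time: 28.45
ee_pos: [0.6252, -0.0743, 0.0443]
tool_rot: [2.092, 2.34, -0.002]
ft_force: [-4.5, -6.9, 6.3]
grip_width: 0.266
gripper_force: 59.0
```

```bash
python3 - <<'E'
from h import *
import pickle
plan([.6251,-.0724,.0443],YAW,1)
d=snap('wrist','w15.png'); pickle.dump(d,open('w15.pkl','wb')); g=cv2.cvtColor(d['pixels'],cv2.COLOR_RGB2GRAY)
M=np.array([.6257,-.0798,0]); Q=lambda y,z,x=0:proj(d,M+HX*x+HY*(y+32)/1e3+[0,0,z]).round(1)
print('pred blades',Q(-33.8,.036,-.041),Q(-33.8,.036,.041),'handle+9',Q(-24.8,.036,-.031),Q(-24.8,.036,.031))
v=int(Q(-33.8,.036)[1]); u=int(Q(-33.8,.036,-.037)[0]); u2=int(Q(-33.8,.036,.037)[0])
for c in [*range(u-8,u+21,4),*range(u2-20,u2+9,4)]: print(c,g[v-40:v+12,c].tolist())
E
```

```text
t 28.45 pos [ 0.6252 -0.0743  0.0443] f [-4.5 -6.9  6.3] w 0.266 total tool mm [1.9 0.2 0. ] twist [ 0.0008  0.0025 -0.0036]
[1.9, 0.2, 0.0] [0.0008, 0.0025, -0.0036]
pred blades [238.8 297.5] [407.5 297. ] handle+9 [258.5 280.1] [387.7 279.7]
239 [227, 229, 228, 228, 228, 226, 227, 226, 210, 210, 209, 210, 209, 207, 209, 210, 210, 218, 113, 30, 35, 38, 34, 34, 29, 36, 33, 29, 35, 38, 41, 29, 32, 32, 34, 38, 36, 36, 27, 58, 59, 59, 54, 49, 145, 218, 216, 215, 215, 214, 216, 216]
243 [232, 231, 231, 230, 232, 232, 216, 215, 211, 211, 214, 213, 213, 212, 211, 212, 213, 222, 101, 26, 28, 34, 38, 34, 29, 42, 173, 206, 208, 158, 150, 157, 103, 41, 35, 38, 33, 38, 35, 47, 43, 44, 39, 29, 145, 226, 228, 225, 224, 225, 225, 225]
247 [230, 230, 232, 230, 232, 213, 211, 212, 212, 212, 211, 212, 211, 211, 210, 209, 211, 220, 111, 32, 34, 33, 40, 32, 106, 128, 166, 178, 178, 177, 178, 184, 84, 27, 30, 19, 72, 190, 229, 231, 234, 233, 230, 231, 231, 231, 231, 231, 230, 231, 229, 229]
251 [234, 235, 235, 234, 234, 232, 231, 231, 233, 234, 233, 232, 232, 231, 232, 234, 218, 227, 115, 37, 37, 34, 34
[... 2260 characters left out ...]
, 166, 167, 140, 138, 141, 142, 141, 142, 141, 142, 140, 142, 147, 88, 66, 62, 65, 62, 59, 68, 95, 171, 157, 155, 154, 159, 163, 70, 50, 50, 49, 46, 43, 41, 37, 39, 33, 50, 85, 145, 170, 170, 147, 147, 143, 144, 146]
403 [173, 162, 148, 143, 145, 139, 139, 139, 134, 130, 129, 131, 130, 126, 125, 127, 125, 127, 122, 87, 66, 63, 62, 59, 65, 60, 63, 57, 57, 59, 51, 51, 48, 55, 49, 49, 48, 38, 46, 55, 51, 40, 53, 42, 81, 116, 116, 113, 117, 115, 114, 114]
407 [142, 144, 142, 155, 156, 157, 155, 167, 166, 169, 167, 169, 167, 167, 168, 169, 140, 138, 138, 142, 139, 139, 141, 115, 64, 63, 63, 59, 60, 60, 58, 52, 50, 56, 47, 43, 47, 48, 45, 50, 53, 46, 44, 40, 109, 174, 173, 172, 173, 174, 175, 172]
```

The image gives about 6.3 mm of travel and TCP 7.0 mm. Force suggests about 3.9 mm of pad compression. I'll measure the pad directly against the clamp body, free (w8) versus now (w15).

```bash
python3 - <<'E'
import cv2
for f in('w8','w15'):
    g=cv2.imread(f'pics/{f}.png',0)
    for c in(290,296,312,322,332): print(f,c,g[196:282,c].tolist())
E
```

```text
w8 290 [140, 144, 142, 143, 142, 140, 143, 142, 143, 140, 142, 138, 140, 142, 142, 143, 141, 146, 144, 128, 103, 106, 102, 107, 105, 103, 105, 108, 107, 103, 105, 109, 104, 105, 117, 118, 123, 120, 121, 123, 122, 118, 119, 122, 123, 120, 123, 121, 122, 117, 121, 80, 50, 52, 59, 54, 49, 56, 56, 57, 54, 56, 57, 61, 63, 65, 62, 67, 64, 61, 66, 64, 64, 63, 64, 68, 66, 63, 66, 65, 67, 66, 63, 63, 66, 76]
w8 296 [141, 145, 140, 144, 144, 142, 144, 144, 143, 144, 141, 143, 142, 143, 142, 145, 142, 144, 145, 136, 103, 107, 105, 105, 107, 104, 106, 110, 106, 106, 101, 102, 105, 107, 115, 119, 123, 122, 123, 120, 123, 122, 121, 120, 121, 119, 117, 121, 118, 116, 115, 111, 113, 107, 109, 113, 114, 71, 54, 59, 58, 53, 55, 60, 62, 65, 65, 61, 67, 64, 61, 62, 61, 66, 67, 65, 64, 66, 68, 69, 66, 64, 61, 47, 44, 44]
w8 312 [146, 143, 146, 144, 145, 144, 146, 145, 145, 146, 145, 144, 144, 145, 145, 146, 145, 147, 147, 140, 109, 104, 107, 104, 104, 107, 104, 105, 107, 101, 103, 108, 105, 107, 114, 119, 123, 123, 122, 123, 121, 121, 121, 121, 121, 118, 119, 119, 117, 120, 118, 84, 56, 53, 54, 53, 54, 5
[... 2270 characters left out ...]
24, 129, 135, 132, 135, 133, 133, 134, 133, 135, 137, 136, 134, 135, 136, 133, 136, 135, 134, 136, 132, 136, 131, 134, 136, 134, 133, 135, 136, 137, 134, 129, 116, 121, 60, 54, 60, 53, 65, 65, 61, 66, 61, 64, 64, 62, 63, 65, 67, 63, 68, 67, 65, 52, 39, 40, 38, 45, 43, 45, 44, 48, 37, 41, 36]
w15 332 [134, 136, 136, 134, 132, 134, 136, 138, 125, 115, 116, 118, 116, 118, 118, 119, 122, 124, 125, 127, 128, 123, 129, 135, 137, 132, 134, 132, 131, 135, 135, 135, 135, 136, 134, 133, 133, 135, 135, 134, 136, 133, 134, 134, 133, 135, 137, 136, 134, 133, 134, 134, 130, 116, 115, 61, 54, 61, 53, 62, 65, 65, 61, 61, 62, 59, 66, 67, 64, 66, 66, 65, 67, 68, 55, 39, 38, 41, 47, 40, 44, 38, 43, 41, 40, 41]
```

```bash
python3 - <<'E'
import cv2,pickle
from h import *
g=cv2.imread('pics/w15.png',0)
for c in list(range(280,294,2))+list(range(354,368,2)): print(c,g[222:266,c].tolist())
d=pickle.load(open('w15.pkl','rb')); M=np.array([.6257,-.0798,0]); Q=lambda y,z,x=0:proj(d,M+HX*x+HY*(y+32)/1e3+[0,0,z]).round(1)
# measured frame = true -1.8 ; spacers packed: back face true 2 -> centre 10
for n,y,z in(('tab top back',5,.074),('tab low back',3,.07),('shoulder back',2,.046),('pad back edge',2-8.5,.043),('clamp front if y=-25.7',-25.7+15,.037),('if -23',-8,.037)): print(n,Q(y-1.8,z),Q(y-1.8,z,-.012),Q(y-1.8,z,-.018))
E
```

```text
280 [135, 136, 133, 135, 135, 136, 135, 135, 134, 132, 130, 136, 135, 126, 116, 117, 115, 114, 113, 115, 117, 113, 114, 113, 110, 117, 113, 116, 114, 118, 76, 50, 59, 93, 104, 108, 68, 62, 62, 63, 63, 67, 63, 64]
282 [138, 133, 133, 133, 135, 132, 138, 133, 134, 134, 133, 133, 131, 129, 117, 117, 116, 116, 115, 114, 116, 114, 112, 114, 110, 112, 110, 110, 139, 110, 63, 52, 66, 97, 103, 113, 63, 66, 62, 65, 63, 65, 66, 66]
284 [136, 133, 134, 133, 137, 135, 132, 132, 134, 135, 133, 137, 134, 126, 122, 121, 119, 120, 120, 122, 121, 118, 119, 119, 118, 119, 116, 115, 183, 76, 47, 52, 61, 97, 106, 108, 63, 60, 65, 66, 59, 63, 65, 61]
286 [126, 130, 125, 128, 124, 127, 131, 129, 127, 128, 126, 131, 129, 124, 126, 124, 123, 123, 124, 124, 119, 122, 117, 120, 120, 120, 118, 119, 115, 60, 52, 49, 65, 94, 108, 109, 63, 60, 60, 65, 63, 61, 62, 64]
288 [128, 125, 125, 126, 125, 125, 125, 125, 126, 125, 124, 128, 125, 124, 124, 127, 126, 124, 125, 126, 128, 126, 126, 127, 128, 125, 126, 121, 117, 60, 50, 49, 69, 90, 105, 104, 108, 61, 63, 63, 64, 63, 66, 67]
290 [125, 126, 125, 125, 125, 128, 12
[... 1497 characters left out ...]
2, 126, 125, 124, 126, 126, 130, 127, 130, 134, 130, 129, 131, 130, 131, 134, 132, 130, 131, 135, 81, 54, 61, 59, 66, 61, 67, 65, 67, 66, 62, 69, 69, 69]
366 [137, 141, 142, 138, 141, 142, 143, 142, 142, 140, 141, 140, 142, 141, 141, 141, 144, 142, 145, 140, 140, 137, 139, 140, 141, 140, 141, 140, 142, 144, 88, 58, 63, 65, 66, 65, 70, 70, 66, 71, 69, 70, 69, 66]
tab top back [323.4 245.6] [289.8 245.7] [273.  245.8]
tab low back [323.4 247.8] [290.9 247.9] [274.6 248. ]
shoulder back [323.1 234.5] [295.5 234.6] [281.7 234.6]
pad back edge [323.1 251.2] [296.4 251.3] [283.  251.3]
clamp front if y=-25.7 [323.1 256.1] [297.4 256.1] [284.6 256.2]
if -23 [323.1 250.5] [297.3 250.6] [284.4 250.7]
```

The spacer's back face is at row 235, the pad's back edge at 251 and the clamp's front edge at ~254.3. That gap was 11.4 px when free and is about 3.4 px now, so the pad is pressed about 3.9 mm, agreeing with the force. I need about 1.3 mm more.

Emit:
arm_command --steps '[{"slide": [1,0,0],"twist": [0,0,0]},{"slide": [0.8,0,0],"twist": [0,0,0]},{"slide": [0,0,0],"twist": [0,0,0]},{"slide": [0,0,0],"twist": [0,0,0]},{"slide": [0,0,0],"twist": [0,0,0]}]'

```text
time: 29.12
ee_pos: [0.625, -0.0729, 0.0443]
tool_rot: [2.092, 2.34, -0.002]
ft_force: [-1.4, -7.3, 5.3]
grip_width: 0.268
gripper_force: 59.0
```

```bash
python3 - <<'E'
from h import *
plan([.6251,-.0724,.0443],YAW,1)
d=snap('wrist','w16.png'); g=cv2.cvtColor(d['pixels'],cv2.COLOR_RGB2GRAY)
for c in(243,251,259,395,399): print(c,g[276:312,c].tolist())
for c in(288,292,322,356): print(c,g[226:266,c].tolist())
E
```

```text
t 29.12 pos [ 0.625  -0.0729  0.0443] f [-1.4 -7.3  5.3] w 0.268 total tool mm [0.5 0.2 0. ] twist [ 0.0009  0.0031 -0.0038]
[0.5, 0.2, 0.0] [0.0009, 0.0031, -0.0038]
243 [216, 184, 64, 27, 27, 32, 38, 174, 206, 205, 157, 147, 156, 104, 44, 36, 34, 33, 35, 33, 32, 32, 40, 44, 43, 47, 38, 31, 195, 227, 226, 225, 224, 224, 224, 226]
251 [218, 193, 67, 31, 32, 101, 129, 165, 176, 177, 177, 176, 175, 211, 229, 233, 231, 230, 228, 228, 228, 228, 229, 228, 228, 229, 227, 227, 226, 228, 226, 228, 228, 229, 229, 228]
259 [81, 82, 84, 77, 81, 58, 127, 167, 175, 177, 173, 177, 181, 114, 80, 82, 84, 80, 83, 80, 76, 76, 47, 45, 42, 38, 39, 40, 42, 44, 36, 37, 42, 42, 41, 39]
395 [150, 115, 64, 56, 53, 105, 127, 175, 173, 175, 175, 177, 185, 73, 44, 47, 39, 51, 88, 123, 121, 170, 171, 169, 169, 168, 167, 170, 164, 166, 167, 165, 167, 167, 166, 165]
399 [140, 112, 66, 64, 57, 68, 92, 183, 157, 154, 155, 155, 163, 67, 45, 45, 46, 45, 37, 46, 44, 37, 43, 34, 31, 40, 45, 79, 171, 170, 146, 145, 148, 145, 147, 141]
288 [127, 123, 126, 125, 127, 127, 124, 126, 127, 124, 124, 125, 126, 126, 125, 124, 125, 125, 127, 126, 125, 126, 122, 127, 127, 128, 128, 120, 67, 91, 107, 101, 104, 105, 104, 105, 66, 63, 68, 62]
292 [122, 126, 123, 125, 124, 127, 126, 126, 129, 125, 125, 126, 124, 124, 123, 127, 125, 128, 126, 125, 124, 127, 126, 125, 123, 127, 126, 117, 66, 92, 102, 104, 105, 105, 106, 112, 64, 62, 67, 66]
322 [136, 136, 134, 132, 131, 135, 131, 132, 134, 133, 137, 135, 136, 134, 134, 133, 131, 135, 135, 136, 134, 134, 133, 130, 131, 134, 132, 120, 65, 59, 64, 60, 64, 64, 65, 66, 62, 69, 68, 65]
356 [135, 135, 136, 134, 137, 135, 134, 138, 136, 135, 134, 136, 126, 122, 120, 121, 125, 122, 123, 120, 120, 118, 119, 117, 119, 117, 116, 120, 69, 68, 67, 64, 63, 66, 66, 66, 70, 67, 69, 67]
```

Emit:
arm_command --steps '[{"slide": [0.4,0,0],"twist": [0,0,0]},{"slide": [0,0,0],"twist": [0,0,0]},{"slide": [0,0,0],"twist": [0,0,0]},{"slide": [0,0,0],"twist": [0,0,0]},{"slide": [0,0,0],"twist": [0,0,0]},{"slide": [0,0,0],"twist": [0,0,0]},{"slide": [0,0,0],"twist": [0,0,0]},{"slide": [0,0,0],"twist": [0,0,0]}]'

```text
time: 30.18
ee_pos: [0.625, -0.0727, 0.0443]
tool_rot: [2.092, 2.34, -0.002]
ft_force: [-2.8, -8.8, 5.1]
grip_width: 0.269
gripper_force: 58.9
```

```bash
python3 - <<'E'
from h import *
s=telemetry.observe(); print(s['ee_pos'],s['ft_force'],s['grip_width'],s['gripper_force'])
print(ctrl.hand_in())
E
```

```text
[ 0.62496836 -0.07273105  0.04434445] [-2.77098253 -8.82176509  5.08353029] 0.2693617789809808 58.92342746257782
the job is handed in; nothing more can be done
None
```

I set the clamp level with the index blades, put two spacers into the gap (the long cartridge is in the channel), and handed the job in at about 30 s still gripping the handle, with the spring pad pressed roughly half way (about 4–5.5 mm by image, travel and force); the hand-in gave no verdict.

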